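Pack washed ointment ware for the steriliser

TASK

Pack the washed ointment ware for the steriliser: set all the round pot lids in the round tin, lying flat side by side on its floor in a single layer, knobs up (they only just fit, so nest them one in the middle and the others in a ring round it), and move all the white tiles from the washing-up stand to the wire rack, each upright on its long edge in a slot of its own and centred along it. Leave the bottle and the temperature logger where they are.

Things in the scene. Friction and masses are not known exactly. Their poses are not given: they have to be found in the camera images.
- tin_in (a point): centre of the inner floor of the open round steel tin, which stands fixed on the desk. Inner diameter 194 mm, outer 200 mm (two small wire handles stick out 15 mm at the sides, below the rim); the floor is 3 mm above the desk and the rim 22 mm above the desk. z up.
- tray_in (a point): centre of the inner floor of the shallow grey plastic washing tray, fixed, 310 mm along its x by 160 mm along its y, rim 12 mm above the desk, floor 5 mm above the desk. The lids start in it, standing in two rows.
- lid0_mid (a point): white porcelain pot lid (6 or 7 of them are present): a flat round disc 60 mm in diameter and 10 mm thick (its foot narrows to 57 mm) with an upright round knob in the middle, 20 mm in diameter, reaching from 10 to 48 mm above the lid's underside. This point lies on its axis, half-way up, 24 mm above the underside; z along the knob. 90 g.
- lid1_mid (a point): another such lid; point on its axis 24 mm above its underside
- lid2_mid (a point): another such lid; point on its axis 24 mm above its underside
- lid3_mid (a point): another such lid; point on its axis 24 mm above its underside
- lid4_mid (a point): another such lid; point on its axis 24 mm above its underside
- lid5_mid (a point): another such lid; point on its axis 24 mm above its underside
- lid6_mid (a point): another such lid; point on its axis 24 mm above its underside
- tile0_mid (a point): white porcelain ointment tile (2 or 3 are present): a flat plate 8 mm thick (its x), 110 mm long (its y) and 90 mm high (its z). This point is its centre. At the start it leans in the washing-up stand, on its long edge, top tilted about 0.35 rad towards the stand's -x (robot) side; wire loops hold its lower 42 mm there, the upper part is free on both sides. 180 g.
- tile1_mid (a point): another such tile; this point is its centre
- tile2_mid (a point): another such tile; this point is its centre
- stand: grey washing-up stand, fixed, base 160 x 100 mm and 6 mm thick; origin under its middle at desk height. The tiles lean in it one behind another along its x, 50 mm apart, their long edges along its y. To free a tile, draw it out along its own z (up its slope).
- rack: steel wire sterilising rack, fixed, base plate 150 x 100 mm and 6 mm thick; origin under its middle at desk height, z up. It has three upright slots one behind another along its x, each between two wire loops whose tops are 39 mm above the desk; a slot is 13 mm wide (along the rack's x) and a tile stands in it with its long edge along the rack's y, overhanging evenly both ends of the 82 mm wide loops. A slot takes one tile.
- slot0 (a point): middle of the floor of the slot at the rack's -x side (6 mm above the desk; the slots are 50 mm apart)
- slot1 (a point): middle of the floor of the slot in the middle (6 mm above the desk; the slots are 50 mm apart)
- slot2 (a point): middle of the floor of the slot at the rack's +x side (6 mm above the desk; the slots are 50 mm apart)
- bottle: bystander: amber glass bottle, 46 mm in diameter, 108 mm tall, origin at the middle of its underside
- logger: bystander: white temperature logger, 52 x 82 x 17 mm, lying flat, origin at the middle of its underside
Mind the look-alikes: they are no part of the job. What is shaped like the part that bears lid4_mid but orange or turquoise is not meant.

How it is judged (in metres and radians):
At the end, for the whole second after the job is handed in: Every lid present lies flat (4 degrees) on the tin's floor (3.5 mm), inside the wall; every tile present stands on the floor of a rack slot, upright within 11 degrees, square to the rack within 14 degrees, centred along the slot within 25 mm; all at rest (horizontal distance between each of lid0_mid, lid1_mid, lid2_mid, lid3_mid, lid4_mid, lid5_mid, lid6_mid and tin_in below 0.07 m and z of each of lid0_mid, lid1_mid, lid2_mid, lid3_mid, lid4_mid, lid5_mid, lid6_mid in the frame of tin_in below 0.0275 m and angle between each of lid0_mid, lid1_mid, lid2_mid, lid3_mid, lid4_mid, lid5_mid, lid6_mid's own z axis and vertical below 0.07 rad and linear speed of each of lid0, lid1, lid2, lid3, lid4, lid5, lid6, tile0, tile1, tile2 below 0.02 m/s and ((x of tile0_mid in the frame of slot0 between -0.012 and 0.012 m and y of tile0_mid in the frame of slot0 between -0.025 and 0.025 m) or (x of tile0_mid in the frame of slot1 between -0.012 and 0.012 m and y of tile0_mid in the frame of slot1 between -0.025 and 0.025 m) or (x of tile0_mid in the frame of slot2 between -0.012 and 0.012 m and y of tile0_mid in the frame of slot2 between -0.025 and 0.025 m)) and z of each of tile0_mid, tile1_mid, tile2_mid in the frame of slot0 below 0.05 m and angle between the z axis of each of tile0_mid, tile1_mid, tile2_mid and the z axis of rack, either way round below 0.2 rad and angle between the x axis of each of tile0_mid, tile1_mid, tile2_mid and the x axis of rack, either way round below 0.25 rad and ((x of tile1_mid in the frame of slot0 between -0.012 and 0.012 m and y of tile1_mid in the frame of slot0 between -0.025 and 0.025 m) or (x of tile1_mid in the frame of slot1 between -0.012 and 0.012 m and y of tile1_mid in the frame of slot1 between -0.025 and 0.025 m) or (x of tile1_mid in the frame of slot2 between -0.012 and 0.012 m and y of tile1_mid in the frame of slot2 between -0.025 and 0.025 m)) and ((x of tile2_mid in the frame of slot0 between -0.012 and 0.012 m and y of tile2_mid in the frame of slot0 between -0.025 and 0.025 m) or (x of tile2_mid in the frame of slot1 between -0.012 and 0.012 m and y of tile2_mid in the frame of slot1 between -0.025 and 0.025 m) or (x of tile2_mid in the frame of slot2 between -0.012 and 0.012 m and y of tile2_mid in the frame of slot2 between -0.025 and 0.025 m))); the robot touches nothing.
It fails at once if the bottle is tipped or pushed away (distance of bottle from where it was at the start of the episode above 0.03 m or angle between bottle's own z axis and vertical above 0.5 rad).
It fails at once if the logger is pushed away (distance of logger from where it was at the start of the episode above 0.03 m).
Of lid0, lid1, lid2, lid3, lid4, lid5, lid6 only 6 to 7 are there at a start; the rules pass over those that are not, and their reading is None.
Of tile0, tile1, tile2 only 2 to 3 are there at a start; the rules pass over those that are not, and their reading is None.
At some moment in a run one of lid0, lid1, lid2, lid3, lid4, lid5, lid6 may be knocked a few centimetres aside while the robot is not near it.
It also fails if it takes over 208 s, if anything falls off the work surface, if the arm or the gripper's body presses on something with over 40 N, if the wrist force passes 120 N, or if a joint passes its speed limit or range.

ROBOT

A 6-joint arm with a two-finger parallel gripper is mounted at the origin on a cart in front of the work surface, level with it; the furniture and walls round the work are solid. World frame = base frame: x ahead of the robot, y to its left, z up, the work surface at z = 0. Lengths are in mm, angles in rad, forces in N, time in s.
With the tool pointing down it reaches from about 275 to 725 mm from the base axis. Payload 15.9 kg.
Tool frame: the origin (TCP) lies between the finger pads; the fingertips stand 14 mm ahead of it and the grasp point (between the pads) lies 5 mm behind it (r.nose_length is the distance from the TCP to the fingertips, in mm); z points along the fingers, y is the line along which they close (so a half turn about z gives the same grasp; the last joint's range is limited). The gripper opens to 85 mm and grips with 20 to 120 N. Pads are 22 mm wide; open, the fingers measure 114 mm over their backs; the gripper's body (76 mm by 85 mm) begins 54 mm behind the grasp point. The pads swing forward as they close: fully open they stand 13 mm farther back than shut.
Start: joints at [-1.271, 0.213, -0.034, 1.323, 0, 1.571], TCP at [147.659, -477.684, 245.306] pointing down, gripper open.
Joint ranges: [-2.98, 2.98], [-0.74, 1.72], [-1.14, 1.35], [-2.1, 2.04], [-1.57, 1.44], [-3.14, 3.14]. Speed limits (rad/s): [1.89, 1.89, 2.39, 2.57, 3.14, 3.14].

INTERFACE

Orientations are given as a unit quaternion [w, x, y, z].
In Python, from cell import sense, vision, job_done, r gives the robot as it stands.
- The arm moves only by the tool drive_tool, never from a script. Its argument "deltas" is text: rows parted by semicolons, each of 4 numbers parted by spaces: the shift along the world's x, y, z in cm, then the turn about the world's z in rad. A call has 1 to 12 rows; each row shifts and turns the commanded pose from where the row before left it; what a row does not reach is not made up. A row lasts 1/12 s, in which the tool goes at most 41.7 mm and 7.16 degrees, less where a joint would pass 70% of its speed; a pose out of reach is approached as far as the arm can. A call with a gripper value outside its range is refused whole. "hand" is the opening, from -1 (shut) to 1 (fully open), set as the call begins (left out, the last holds). The fingers move at their own pace and stop on an object; "grip_force" is the grip in N (left out, the last holds). Time passes only in rows, so rows that do not move let the fingers close. It gives the time, the measured TCP pose, the force, the opening and the grip force at its end, in the units of the state.
- sense(): the state, without advancing time (a new reading comes with each control period).
- vision.get_image(name): name is "scene" or "side" or "wrist"; returns (picture, depth): 480x640x3 uint8, red, green, blue; 480x640 float32, mm along the optical axis (not along the pixel's ray), 0 where there is no reading.
- vision.camera_params(name): a dict with "camera_matrix" (3x3 intrinsics, pixels), "xyz" and "attitude" of the camera in the world; the wrist camera has in their place "tool_from_camera" (4x4, takes a point from camera to tool coordinates, whose origin is the TCP and whose axes are the flange's). Camera axes: x right, y up, looking along -z (the intrinsics and any distortion apply to the point x, -y, -z); pixel columns grow to the right and rows downward; lengths in mm; the calibration is good to about 2 mm. A picture is of the moment at which its call begins: read the wrist's pose just before it. camera_params takes no time and is no camera call.
- job_done(): hands the job in; it is judged then, once.
The state is a dict: "time_s": time; "joint_pos": joint angles; "joint_vel": joint speeds; "joint_torque": joint torques, N m; "tcp_pos": TCP position; "eef_rot": TCP orientation; "ft_force": force on the tool from outside, world axes, zero at the start; "ft_torque": the same for the moment, N m; "opening": finger opening in mm; "gripper_force": force on a finger pad.
Only numpy, scipy, OpenCV 4.12 (cv2) and the standard library are available. Lean on these libraries where they do the work, as an engineer would, in place of code of your own. Each camera call takes 0.05 s, during which the arm holds its last target. There are 200 camera calls.

## Working session

There is one attempt and no reset: what is moved stays moved. The work goes in short steps, Python scripts to look and compute and a tool call to move; the robot and the scene stay as the last step left them, time stands still between calls to the robot, and variables do not carry over. Pictures are saved under pics/ and viewed, at most 14 in all, crops included, and the job is handed in when it is done.

Besides the shell and the picture viewer there is one more tool, called after "Request:" by a JSON object that holds its "api" and its "payload". drive_tool: Moves the arm, as the interface text tells. Its arguments: {"type":"object","properties":{"deltas":{"type":"string"},"hand":{"type":"number"},"grip_force":{"type":"number"}},"required":["deltas"]}

```bash
ls; mkdir -p pics
cat > h.py <<'E'
import numpy as np, cv2, json
from cell import sense, vision, job_done, r
from scipy.spatial.transform import Rotation as R
def q2R(q): return R.from_quat([q[1],q[2],q[3],q[0]]).as_matrix()
def cam(name,s=None):
    p=vision.camera_params(name); K=np.array(p["camera_matrix"])
    if name=="wrist":
        s=s or sense(); T=np.eye(4);T[:3,:3]=q2R(s["eef_rot"]);T[:3,3]=s["tcp_pos"]
        M=T@np.array(p["tool_from_camera"])
    else:
        M=np.eye(4);a=np.array(p["attitude"]);M[:3,:3]=a if a.shape==(3,3) else q2R(a);M[:3,3]=p["xyz"]
    return K,M,p
def shot(name):
    s=sense();c=cam(name,s);im,d=vision.get_image(name);return im,d,c
def cloud(d,c):
    K,M,_=c;v,u=np.mgrid[0:480,0:640]
    P=np.stack([(u-K[0,2])/K[0,0]*d,-(v-K[1,2])/K[1,1]*d,-d],-1)
    return P@M[:3,:3].T+M[:3,3]
def plane(u,v,z,c):
    K,M,_=c;ray=M[:3,:3]@np.array([(u-K[0,2])/K[0,0],-(v-K[1,2])/K[1,1],-1]);o=M[:3,3]
    return o+ray*(z-o[2])/ray[2]
def save(n,im): cv2.imwrite(n,im[...,::-1])
E
python3 - <<'E'
from h import *
print(sense())
for n in ("scene","side"):
    im,d,c=shot(n);save(f"pics/{n}0.png",im);np.savez(f"{n}0.npz",im=im,d=d);print(n,c[2])
print(vision.camera_params("wrist"), r.nose_length)
E
```

```text
pics
{'time_s': 0.0, 'joint_pos': array([-1.27102722e+00,  2.13400446e-01, -3.50568698e-02,  1.32347922e+00,
       -7.11015080e-06,  1.57081997e+00]), 'joint_vel': array([-0.00076025,  0.00024536, -0.00092004, -0.00048885, -0.00022444,
        0.00053032]), 'joint_torque': array([ 3.29458497e-03, -6.86181879e+01,  4.87102854e+01,  1.81108550e-02,
        1.15201551e-04, -1.77110371e-05]), 'tcp_pos': array([ 147.55456879, -477.4014773 ,  244.79489734]), 'eef_rot': array([-5.63180627e-04,  9.88789928e-01,  1.49312269e-01, -8.86521254e-05]), 'ft_force': array([ 0.10782986, -0.21922781,  0.17544589]), 'ft_torque': array([-0.04121355, -0.01152108, -0.02573097]), 'gripper_force': 0.0, 'opening': 85.42511676404048}
scene {'camera_matrix': array([[552.18106214,   0.        , 320.42455021],
       [  0.        , 552.18106214, 228.58911543],
       [  0.        ,   0.        ,   1.        ]]), 'xyz': array([  28.75928912, 1176.7170825 ,  674.55195796]), 'attitude': array([-0.16855845, -0.11949016,  0.51495916,  0.83194183])}
side {'camera_matrix': array([[594.84777283,   0.        , 324.13062623],
       [  0.        , 594.84777283, 231.35095128],
       [  0.        ,   0.        ,   1.        ]]), 'xyz': array([  520.81763892, -1092.9796651 ,   871.41065841]), 'attitude': array([ 0.88983369,  0.45544675, -0.00805321, -0.02644638])}
{'camera_matrix': array([[336.41734843,   0.        , 317.41280568],
       [  0.        , 336.41734843, 235.96278042],
       [  0.        ,   0.        ,   1.        ]]), 'tool_from_camera': array([[-8.09148597e-04,  9.47902519e-01,  3.18559507e-01,
         8.20304545e+01],
       [ 9.99999629e-01,  8.60786061e-04, -2.13240522e-05,
        -3.23133798e-01],
       [-2.94424706e-04,  3.18559371e-01, -9.47902864e-01,
        -1.29057982e+02],
       [ 0.00000000e+00,  0.00000000e+00,  0.00000000e+00,
         1.00000000e+00]])} 14.0
```

View pics/scene0.png

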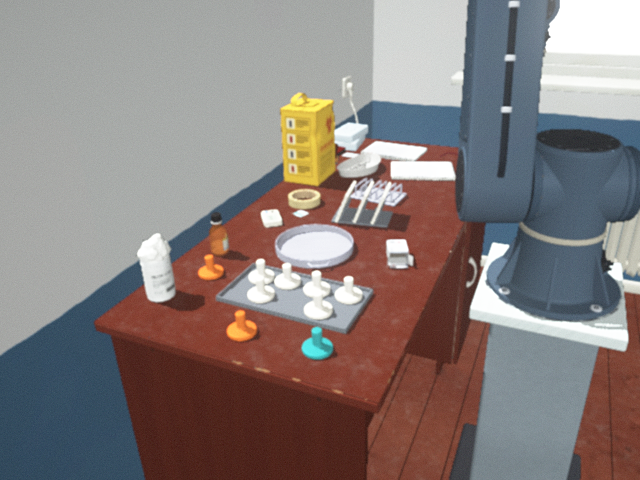

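View pics/side0.png

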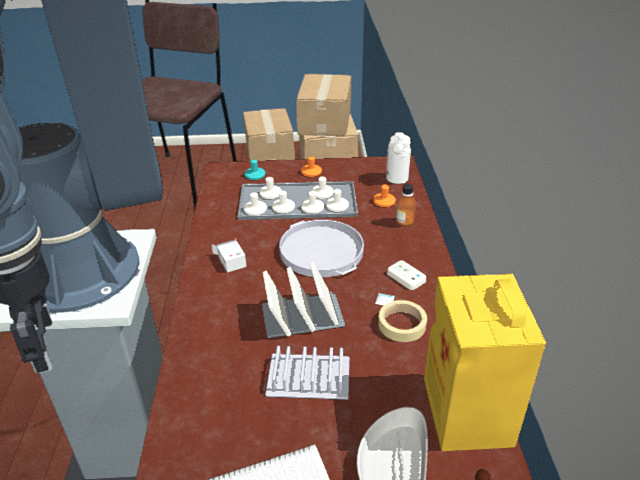

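The scene shows 6 white lids in the tray (two rows; scene px ~ (261,268)…(348,290)), the tin at (315,245), 3 tiles in the stand at (365,205) and the empty rack behind at (380,190). The bottle is at (219,240) and the logger at (270,217). The side view agrees. Orange and turquoise decoys lie outside the tray.

Run:
```python
from h import *
z=np.load("side0.npz");c=cam("side");P=cloud(z["d"],c)
for n,(u,v) in dict(tin=(322,250),tray=(298,200),stand=(305,318),t0=(270,280),t1=(293,275),t2=(316,270),rack=(308,385),logger=(406,274),bottle=(406,190),box=(230,255),yellow=(480,300),tape=(402,308),dish=(390,420),l1=(270,181),l2=(322,181),l3=(254,197),l4=(284,196),l5=(313,196),l6=(337,195)).items():
    print(n,np.round(P[v,u]))
```

```text
tin [569.  36.   1.]
tray [515. 262.   1.]
stand [ 521. -242.   48.]
t0 [ 453. -159.   79.]
t1 [ 500. -150.   83.]
t2 [ 548. -143.   88.]
rack [ 522. -372.    5.]
logger [751. -79.  12.]
bottle [780. 132. 102.]
box [356.  -9.  33.]
yellow [ 790. -428.  250.]
tape [ 725. -187.   11.]
dish [ 658. -468.   20.]
l1 [442. 291.  46.]
l2 [582. 279.  47.]
l3 [402. 214.  46.]
l4 [480. 220.  42.]
l5 [555. 215.  41.]
l6 [618. 219.  39.]
```

Request:
{"api": "drive_tool", "payload": {"deltas": "2.8 1.9 0.8 -0.025;2.8 1.9 0.8 -0.025;2.8 1.9 0.8 -0.025;2.8 1.9 0.8 -0.025;2.8 1.9 0.8 -0.025;2.8 1.9 0.8 -0.025;2.8 1.9 0.8 -0.025;2.8 1.9 0.8 -0.025;2.8 1.9 0.8 -0.025;2.8 1.9 0.8 -0.025;2.8 1.9 0.8 -0.025;2.8 1.9 0.8 -0.025", "hand": -0.3}}

```text
time_s: 1.1
tcp_pos: [484.8, -248.3, 341.5]
eef_rot: [-0.0, 1.0, -0.001, -0.0]
ft_force: [-0.3, -0.5, -0.2]
opening: 29.9
gripper_force: 0.0
```

Request:
{"api": "drive_tool", "payload": {"deltas": "0 0 0 0;0 0 0 0;0 0 0 0"}}

```text
time_s: 1.35
tcp_pos: [483.4, -249.7, 340.8]
eef_rot: [-0.0, 1.0, 0.0, -0.0]
ft_force: [-0.4, 0.4, 0.3]
opening: 29.6
gripper_force: 0.0
```

Run:
```python
from h import *
im,d,c=shot("wrist");save("pics/w1.png",im);np.savez("w1.npz",im=im,d=d,K=c[0],M=c[1]);s=sense();print(s["tcp_pos"],s["eef_rot"],s["opening"])
```

```text
[ 482.98773394 -250.06092699  340.96160609] [-9.04711859e-05  9.99999897e-01 -2.30199139e-04 -3.80581136e-04] 29.495921234522122
```

View pics/w1.png

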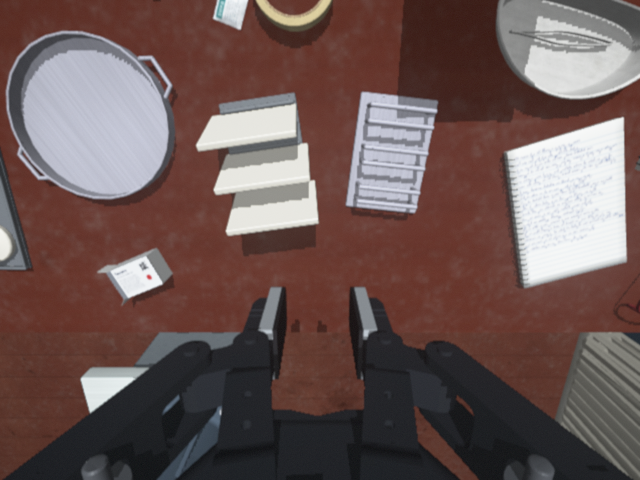

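The wrist view (up = +x, right = −y) shows three tiles at (248,125), (262,168), (272,207), the rack at (395,153) with its loops, the tin at (90,115) and the logger outside the frame. Next I fit the tiles and the rack.

Run:
```python
from h import *
z=np.load("w1.npz");im=z["im"];d=z["d"];P=cloud(d,(z["K"],z["M"],0));c=(z["K"],z["M"],0)
ok=d>0
print("desk z",np.median(P[220:270,400:480,2]))
# tiles: bright, warm-white
hsv=cv2.cvtColor(im,cv2.COLOR_RGB2HSV)
m=np.zeros((480,640),np.uint8);m[90:240,195:322]=((hsv[90:240,195:322,2]>150)&(P[90:240,195:322,2]>20))*255
m=cv2.morphologyEx(m,cv2.MORPH_OPEN,np.ones((3,3)))
n,lab,st,ce=cv2.connectedComponentsWithStats(m)
for i in range(1,n):
    if st[i,4]<300: continue
    k=cv2.erode((lab==i).astype(np.uint8),np.ones((3,3)))>0
    Q=P[k];q=Q-Q.mean(0)
    w,V=np.linalg.eigh(q.T@q);nrm=V[:,0]*np.sign(V[0,0])
    top=Q[Q[:,2]>np.percentile(Q[:,2],99)-4]
    print("tile",st[i],"n",nrm.round(3),"tilt",np.arcsin(abs(nrm[2])).round(3),"zmax",np.percentile(Q[:,2],99.5).round(1),"topxy",top.mean(0).round(1),"toprange y",np.percentile(top[:,1],[1,99]).round(1),"yaw",np.arctan2(nrm[1],nrm[0]).round(3), "yr",np.percentile(Q[:,1],[.5,99.5]).round(1))
# rack
sub=(slice(85,220),slice(340,445))
g=P[sub];b=hsv[sub]
base=((b[...,2]>110)&(b[...,1]<80)).astype(np.uint8)
cn=max(cv2.findContours(base,cv2.RETR_EXTERNAL,cv2.CHAIN_APPROX_NONE)[0],key=cv2.contourArea)
l=(g[...,2]>32)&(g[...,2]<46)
n,lab,st,ce=cv2.connectedComponentsWithStats(l.astype(np.uint8))
for i in range(1,n):
    if st[i,4]<25: continue
    Q=g[lab==i]; f=np.polyfit(Q[:,1],Q[:,0],1)
    print("loop",st[i],Q.mean(0).round(1),"y",Q[:,1].min().round(1),Q[:,1].max().round(1),"slope",f[0].round(3))
bm=(g[...,2]>2)&(g[...,2]<11)&(base>0)
Q=g[bm][:,:2].astype(np.float32);rc=cv2.minAreaRect(Q);print("base",rc)
print("stand base z?",)
save("pics/w1c.png",cv2.resize(im[80:250,190:460],None,fx=2.9,fy=2.9,interpolation=cv2.INTER_CUBIC))
```

```text
desk z -0.16272139586641288
tile [ 197  107   99   44 2886] n [0.971 0.164 0.175] tilt 0.176 zmax 94.8 topxy [ 549.1 -173.8   98.9] toprange y [-249.3 -120.6] yaw 0.167 yr [-224.4 -118.3]
tile [ 214  146   96   48 2444] n [0.982 0.187 0.029] tilt 0.029 zmax 94.4 topxy [ 501.7 -188.    97.8] toprange y [-249.3 -134.8] yaw 0.188 yr [-238.9 -133.5]
tile [ 226  184   92   51 2532] n [ 0.982  0.184 -0.043] tilt 0.043 zmax 94.4 topxy [ 453.3 -196.9   97.1] toprange y [-249.3 -144.5] yaw 0.185 yr [-247.8 -142.7]
loop [ 30  16  67  13 359] [ 583.1 -352.1   38.7] y -392.5 -312.3 slope 0.107
loop [ 27  33  67  12 344] [ 564.3 -350.    38.6] y -390.5 -310.3 slope 0.108
loop [ 23  59  66  12 322] [ 533.7 -346.7   38.6] y -388.0 -306.7 slope 0.107
loop [ 21  74  65  12 306] [ 514.9 -344.8   38.6] y -385.7 -304.7 slope 0.108
loop [ 18  98  63  12 291] [ 484.2 -341.3   38.6] y -382.6 -301.7 slope 0.109
loop [ 16 113  62  11 281] [ 465.4 -339.5   38.6] y -380.5 -299.7 slope 0.108
base ((524.0978393554688, -346.5715026855469), (100.26917266845703, 149.9506072998047), 83.81816101074219)
stand base z?
```

View pics/w1c.png

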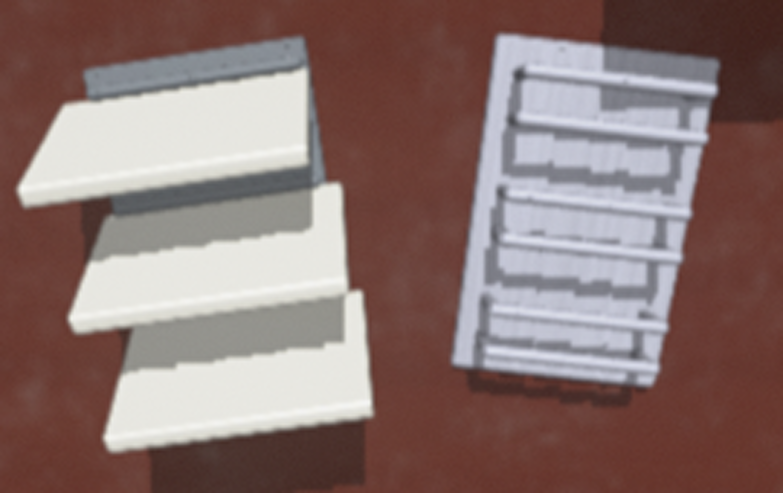

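```bash
cat > tiles.py <<'E'
from h import *
def tiles(im,d,c,box):
    P=cloud(d,c);hsv=cv2.cvtColor(im,cv2.COLOR_RGB2HSV);v0,v1,u0,u1=box
    m=np.zeros((480,640),np.uint8);m[v0:v1,u0:u1]=((hsv[v0:v1,u0:u1,2]>175)&(P[v0:v1,u0:u1,2]>20))*255
    n,lab,st,ce=cv2.connectedComponentsWithStats(cv2.morphologyEx(m,cv2.MORPH_OPEN,np.ones((3,3))))
    for i in range(1,n):
        if st[i,4]<300: continue
        Q=P[cv2.erode((lab==i).astype(np.uint8),np.ones((3,3)))>0];best=None
        rng=np.random.default_rng(0)
        for _ in range(300):
            a=Q[rng.choice(len(Q),3,False)];nn=np.cross(a[1]-a[0],a[2]-a[0]);L=np.linalg.norm(nn)
            if L<200: continue
            k=abs((Q-a[0])@(nn/L))<1.0
            if best is None or k.sum()>best.sum(): best=k
        A=Q[best];q=A-A.mean(0);nrm=np.linalg.eigh(q.T@q)[1][:,0];nrm*=np.sign(nrm[0])
        f=np.array([-nrm[1],nrm[0],0]);f/=np.linalg.norm(f);up=np.cross(nrm,f)
        t=(A-A.mean(0))@f;s=(A-A.mean(0))@up
        tops=np.percentile(s,99);mid=(np.percentile(t,.5)+np.percentile(t,99.5))/2
        top=A.mean(0)+f*mid+up*tops
        print("inl",best.mean().round(2),"tilt",np.arcsin(nrm[2]).round(3),"yaw",np.arctan2(nrm[1],nrm[0]).round(3),"visible face top mid",top.round(1),"len",np.ptp(np.percentile(t,[.5,99.5])).round(1))
E
python3 - <<'E'
from tiles import *
z=np.load("w1.npz");tiles(z["im"],z["d"],(z["K"],z["M"],0),(90,240,195,322))
E
```

```text
inl 0.84 tilt 0.364 yaw 0.14 visible face top mid [ 550.6 -172.4   93.8] len 104.9
inl 0.81 tilt 0.365 yaw 0.14 visible face top mid [ 502.2 -186.4   93.8] len 105.0
inl 0.85 tilt 0.365 yaw 0.14 visible face top mid [ 453.  -195.8   93.8] len 105.2
```

Request:
{"api": "drive_tool", "payload": {"deltas": "-.24 .46 -1.7 -.119;-.24 .46 -1.7 -.119;-.24 .46 -1.7 -.119;-.24 .46 -1.7 -.119;-.24 .46 -1.7 -.119;-.24 .46 -1.7 -.119;-.24 .46 -1.7 -.119;-.24 .46 -1.7 -.119;-.24 .46 -1.7 -.119;-.24 .46 -1.7 -.119;-.24 .46 -1.7 -.119;-.24 .46 -1.7 -.119", "hand": -0.15, "grip_force": 30}}

```text
time_s: 2.4
tcp_pos: [272.0, -373.5, 136.7]
eef_rot: [-0.092, 0.853, -0.511, 0.053]
ft_force: [0.6, -1.2, -0.3]
opening: 36.3
gripper_force: 0.0
```

Request:
{"api": "drive_tool", "payload": {"deltas": "0 0 0 0;0 0 0 0;0 0 0 0"}}

```text
time_s: 2.65
tcp_pos: [273.8, -373.0, 137.7]
eef_rot: [-0.092, 0.854, -0.509, 0.053]
ft_force: [0.7, 0.3, 0.5]
opening: 36.7
gripper_force: 0.0
```

Run:
```python
from h import *
im,d,c=shot("wrist");s=sense();save("pics/w2.png",im);np.savez("w2.npz",im=im,d=d,K=c[0],M=c[1]);print(s["tcp_pos"],s["eef_rot"],s["opening"],s["joint_pos"], 'tool y',q2R(s["eef_rot"])[:,1])
```

```text
[ 274.55294816 -372.98539835  137.96032992] [-0.09186268  0.8546848  -0.50822568  0.05274274] 36.3159556784648 [-1.07385447  0.18705139 -0.36192901  1.02530588  0.21222411  3.1402974 ] tool y [-0.85905535 -0.46653581 -0.2106377 ]
```

View pics/w2.png

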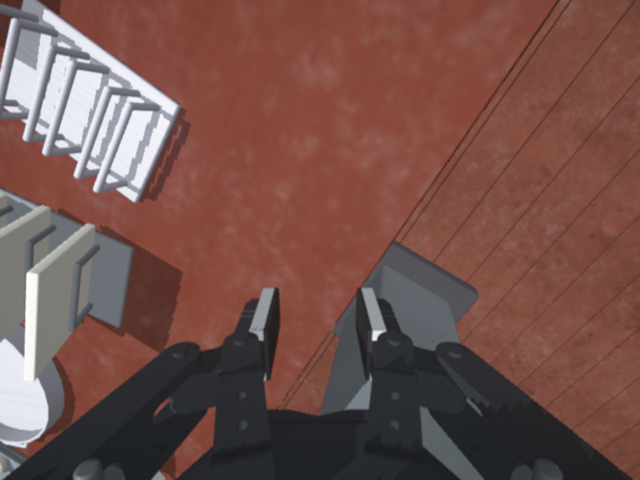

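The wrist picture shows the stand at (60,280) and the rack at (90,100) far left. Joint 6 hit its limit, so the tool tilted and drifted. I'll turn the other way.

Request:
{"api": "drive_tool", "payload": {"deltas": "0 0 1 .12;0 0 1 .12;0 0 1 .12;1 1 0.5 .12;2 2 0.5 .12;2 2 0.5 .12;2 2 .5 .12;2 2 0 .12;2 2 0 .12;2 2 0 .12;2 2 0 .12;2 2 0 .12"}}

```text
time_s: 3.7
tcp_pos: [446.2, -200.8, 188.0]
eef_rot: [-0.103, 0.977, 0.186, -0.021]
ft_force: [0.2, -0.5, 0.5]
opening: 36.1
gripper_force: 0.0
```

Run:
```python
from h import *
s=sense();M=q2R(s["eef_rot"]);print(s["tcp_pos"],s["joint_pos"],'x',M[:,0],'z',M[:,2])
```

```text
[ 446.23688343 -200.79824751  187.96687174] [-0.50371071  0.3560247  -0.009047    1.37163596  0.13144726  2.25162784] x [ 0.93025241  0.36690349 -0.00350406] z [-0.08012702  0.19381724 -0.97775996]
```

Request:
{"api": "drive_tool", "payload": {"deltas": "0 -1 1 .12;0 -1 1 .12;0 -1 1 .12;0 -1 1 .12;0 -1 1 .12;0 -1 1 .12;0 -1 1 .12;0 -1 1 .12;0 0 1 .12;0 0 1 .12;0 0 1 .12;0 0 1 .12"}}

```text
time_s: 4.7
tcp_pos: [445.5, -281.8, 308.3]
eef_rot: [-0.063, 0.612, 0.784, -0.085]
ft_force: [0.5, 0.4, 0.2]
opening: 36.0
gripper_force: 0.0
```

Request:
{"api": "drive_tool", "payload": {"deltas": "0 0 0 .12;0 0 0 .12;0 0 0 .12;0 0 0 .12;0 0 0 .12;0 0 0 .12;0 0 0 .12;0 0 0 .12;0 0 0 .12;0 0 0 .12;0 0 0 .12;0 0 0 .12"}}

```text
time_s: 5.7
tcp_pos: [445.4, -281.7, 308.1]
eef_rot: [0.009, -0.057, 0.993, -0.106]
ft_force: [0.4, -0.8, 1.0]
opening: 36.1
gripper_force: 0.0
```

Request:
{"api": "drive_tool", "payload": {"deltas": "0 0 0 .12;0 0 0 .12;0 0 0 .12;0 0 0 .12;0 0 0 .12;0 0 0 .12;0 0 0 .12;0 0 0 .12;0 0 0 .12;0 0 0 .12;0 0 0 .12;0 0 0 .12"}}

```text
time_s: 6.7
tcp_pos: [445.2, -281.8, 308.2]
eef_rot: [0.076, -0.697, 0.709, -0.075]
ft_force: [-0.8, -0.3, -0.2]
opening: 35.8
gripper_force: 0.0
```

Request:
{"api": "drive_tool", "payload": {"deltas": "0 0 0 .12;0 0 0 .12;0 0 0 .12;0 0 0 .12;0 0 0 .12;0 0 0 .12"}}

```text
time_s: 7.2
tcp_pos: [445.2, -282.0, 308.1]
eef_rot: [-0.097, 0.902, -0.418, 0.043]
ft_force: [0.8, 0.4, 0.5]
opening: 36.1
gripper_force: 0.0
```

```bash
cat > st.py <<'E'
from h import *
s=sense();M=q2R(s["eef_rot"]);print(s["time_s"],s["tcp_pos"].round(1),s["joint_pos"].round(3),'x',M[:,0].round(3),'z',M[:,2].round(3))
E
python3 st.py
```

```text
7.2 [ 445.2 -282.   308.1] [-0.684  0.228  0.125  1.431  0.21  -2.954] x [ 0.647 -0.763 -0.003] z [ 0.159  0.139 -0.977]
```

Request:
{"api": "drive_tool", "payload": {"deltas": "0 0 0 .12;0 0 0 .12;0 0 0 .1;0 0 0 .1;0 0 0 0"}}

```text
time_s: 7.62
tcp_pos: [483.3, -223.8, 307.8]
eef_rot: [-0.077, 0.963, -0.258, 0.018]
ft_force: [0.4, 0.9, -0.5]
opening: 36.2
gripper_force: 0.0
```

```bash
python3 st.py
```

```text
7.6167 [ 483.3 -223.8  307.8] [-0.523  0.282  0.203  1.496  0.158 -3.141] x [ 0.866 -0.5   -0.004] z [ 0.075  0.138 -0.988]
```

Request:
{"api": "drive_tool", "payload": {"deltas": "-1 -1.5 0 .1;-1 -1.5 0 .1;-1 -1.5 0 .1;-1 -1.5 0 .1;0 0 0 0"}}

```text
time_s: 8.03
tcp_pos: [497.3, -156.8, 308.0]
eef_rot: [-0.021, 0.986, -0.164, -0.0]
ft_force: [0.7, 0.6, 1.3]
opening: 36.5
gripper_force: 0.0
```

```bash
python3 st.py
```

```text
8.0333 [ 497.3 -156.8  308. ] [-0.329  0.265  0.19   1.503  0.041 -3.141] x [ 0.946 -0.324 -0.007] z [ 0.007  0.041 -0.999]
```

Request:
{"api": "drive_tool", "payload": {"deltas": "-1 -1.5 0 .1;-.3 -.5 0 .03;0 0 0 0"}}

```text
time_s: 8.28
tcp_pos: [496.3, -135.6, 307.8]
eef_rot: [-0.003, 0.991, -0.135, -0.004]
ft_force: [-0.2, -1.3, -0.4]
opening: 36.1
gripper_force: 0.0
```

```bash
python3 st.py
```

```text
8.2833 [ 496.3 -135.6  307.8] [-0.269  0.252  0.172  1.499  0.004 -3.141] x [ 0.964 -0.267 -0.008] z [-0.007  0.006 -1.   ]
```

Request:
{"api": "drive_tool", "payload": {"deltas": "-.35 -.5 -1.4 -.097;-.35 -.5 -1.4 -.097;-.35 -.5 -1.4 -.097;-.35 -.5 -1.4 -.097;-.35 -.5 -1.4 -.097;-.35 -.5 -1.4 -.097;-.35 -.5 -1.4 -.097;-.35 -.5 -1.4 -.097;-.35 -.5 -1.4 -.097;-.35 -.5 -1.4 -.097;-.35 -.5 -1.4 -.097;-.35 -.5 -1.4 -.097"}}

```text
time_s: 9.28
tcp_pos: [453.8, -198.0, 138.9]
eef_rot: [-0.005, 0.751, -0.661, -0.002]
ft_force: [0.3, -0.1, -0.4]
opening: 36.0
gripper_force: 0.0
```

Request:
{"api": "drive_tool", "payload": {"deltas": "0 0 0 0;0 0 0 0;0 0 0 0"}}

```text
time_s: 9.53
tcp_pos: [454.4, -197.4, 140.2]
eef_rot: [-0.005, 0.754, -0.657, -0.002]
ft_force: [0.7, 0.2, 0.2]
opening: 36.2
gripper_force: 0.0
```

```bash
python3 st.py
python3 - <<'E'
from h import *
im,d,c=shot("wrist");save("pics/w3.png",im);np.savez("w3.npz",im=im,d=d,K=c[0],M=c[1])
E
```

```text
9.5333 [ 454.4 -197.4  140.2] [-0.416  0.249 -0.259  1.063  0.01  -2.123] x [ 0.136 -0.991 -0.009] z [ 0.004  0.009 -1.   ]
```

View pics/w3.png

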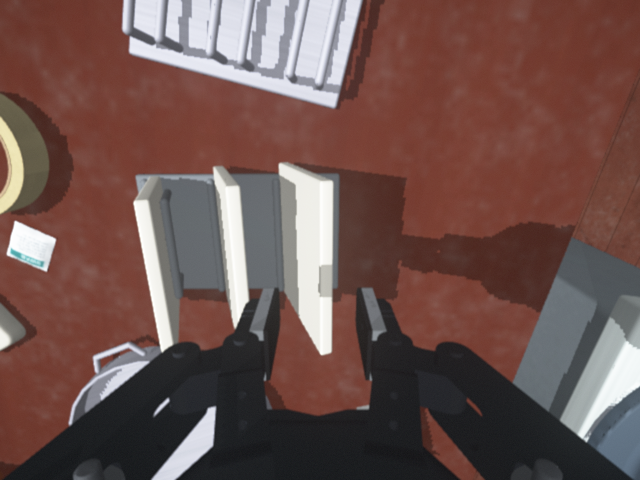

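Tile A's top edge runs (325,180)–(325,350), centred between the fingers (265/370). I descend and grip.

Request:
{"api": "drive_tool", "payload": {"deltas": ".1 .2 -1.8 0;0 0 -1.8 0;0 0 -1.8 0;0 0 -1.8 0;0 0 0 0;0 0 0 0"}}

```text
time_s: 10.08
tcp_pos: [455.0, -195.0, 67.7]
eef_rot: [-0.004, 0.753, -0.658, -0.002]
ft_force: [0.5, 0.2, -0.1]
opening: 36.3
gripper_force: 0.0
```

Request:
{"api": "drive_tool", "payload": {"deltas": "0 0 0 0;0 0 0 0;0 0 0 0;0 0 0 0;0 0 0 0;0 0 0 0", "hand": -1}}

```text
time_s: 10.58
tcp_pos: [457.9, -195.5, 69.8]
eef_rot: [-0.006, 0.753, -0.658, 0.001]
ft_force: [8.1, 4.8, 7.0]
opening: 17.6
gripper_force: 26.4
```

Gripped tilted at 17.6 mm, as expected. I draw it along the slope, then straight up.

Request:
{"api": "drive_tool", "payload": {"deltas": "-.35 -.05 .93 0;-.35 -.05 .93 0;-.35 -.05 .93 0;-.35 -.05 .93 0;-.35 -.05 .93 0;-.35 -.05 .93 0;0 0 1.5 0;0 0 1.5 0;0 0 1.5 0;0 0 0 0;0 0 0 0"}}

```text
time_s: 11.5
tcp_pos: [434.2, -198.4, 168.8]
eef_rot: [-0.005, 0.753, -0.658, -0.001]
ft_force: [0.2, -0.5, -1.8]
opening: 7.1
gripper_force: 36.6
```

```bash
python3 st.py
python3 - <<'E'
from h import *
im,d,c=shot("side");P=cloud(d,c)
s=sense();t=s["tcp_pos"]
u0=(c[0]@np.diag([1,-1,-1])@(c[1][:3,:3].T@(t-c[1][:3,3])));u0=u0[:2]/u0[2];print(u0)
m=(abs(P[...,0]-t[0])<80)&(abs(P[...,1]-t[1])<75)&(P[...,2]>40)&(im.min(-1)>150)
Q=P[m];print(len(Q),np.percentile(Q,[1,50,99],axis=0).round(1))
u,v=map(int,u0);save("pics/s2.png",cv2.resize(im[max(0,v-110):v+110,max(0,u-140):u+140],None,fx=2.7,fy=2.7))
E
```

```text
11.5 [ 434.2 -198.4  168.8] [-0.435  0.195 -0.252  1.123  0.01  -2.139] x [ 0.133 -0.991 -0.008] z [ 0.004  0.009 -1.   ]
[256.53821487 258.42916248]
960 [[ 410.8 -255.6   41.5]
 [ 444.8 -222.8  161.5]
 [ 513.1 -136.4  362.6]]
```

View pics/s2.png

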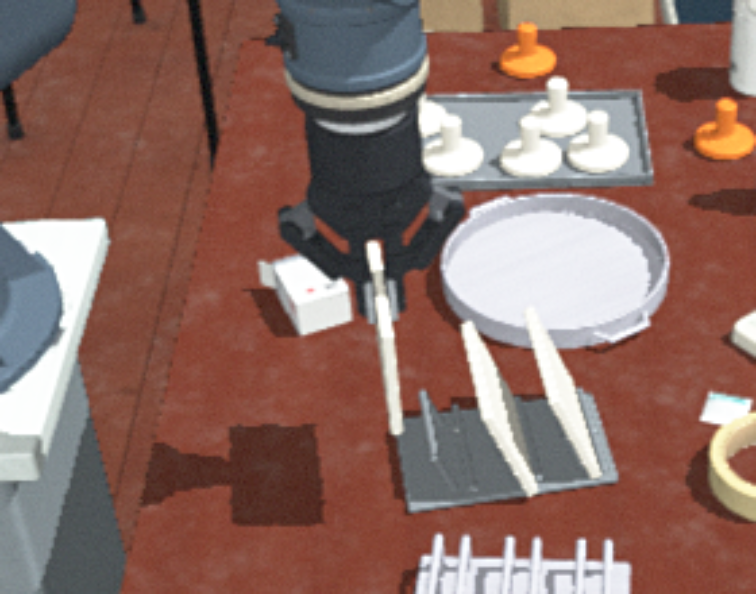

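The tile hangs upright in the grip (opening 7.1 mm), at crop (390,350), clear of the stand. I carry it above slot0.

Request:
{"api": "drive_tool", "payload": {"deltas": ".5 -1.8 0 -.031;.5 -1.8 0 -.031;.5 -1.8 0 -.031;.5 -1.8 0 -.031;.5 -1.8 0 -.031;.5 -1.8 0 -.031;.5 -1.8 0 -.031;.55 -1.6 0 -.031;0 0 0 0;0 0 0 0;0 0 -3 0;0 0 0 0"}}

```text
time_s: 12.55
tcp_pos: [472.4, -338.2, 133.8]
eef_rot: [0.004, -0.666, 0.746, 0.004]
ft_force: [-1.6, 0.4, -3.5]
opening: 6.7
gripper_force: 36.4
```

Request:
{"api": "drive_tool", "payload": {"deltas": "0 0 0 0;0 0 0 0;0 0 0 0"}}

```text
time_s: 12.8
tcp_pos: [474.7, -340.1, 139.3]
eef_rot: [0.005, -0.666, 0.746, 0.001]
ft_force: [-0.1, 0.3, -1.8]
opening: 7.4
gripper_force: 36.4
```

```bash
python3 st.py
python3 - <<'E'
from h import *
im,d,c=shot("wrist");s=sense();np.savez("w4.npz",im=im,d=d,K=c[0],M=c[1]);save("pics/w4.png",im)
P=cloud(d,c);M=q2R(s["eef_rot"]);L=(P-s["tcp_pos"])@M  # tool coords
k=(abs(L[...,1])<12)&(L[...,0]>40)&(L[...,0]<62)&(L[...,2]>-30)&(L[...,2]<80)&(d>0)
Q=L[k];print("tile in tool: n",len(Q),np.percentile(Q,[1,10,50,90,99],axis=0).round(1).tolist())
for a in range(-20,80,20):
    q=Q[(Q[:,2]>a)&(Q[:,2]<a+20)]
    if len(q)>5: print(a,len(q),np.percentile(q[:,1],[3,97]).round(1))
g=P;l=(g[...,2]>33)&(g[...,2]<46)&(g[...,1]<-290)&(g[...,1]>-400)
n,lab,st,ce=cv2.connectedComponentsWithStats(l.astype(np.uint8))
for i in range(1,n):
    if st[i,4]<60: continue
    q=g[lab==i];print("loop",st[i],q.mean(0).round(1),"y",q[:,1].min().round(1),q[:,1].max().round(1),"slope",np.polyfit(q[:,1],q[:,0],1)[0].round(3))
E
```

```text
12.8 [ 474.7 -340.1  139.3] [-0.627  0.423 -0.013  1.134  0.01  -2.083] x [-0.114 -0.993 -0.008] z [ 0.006  0.008 -1.   ]
tile in tool: n 1420 [[40.2, -3.8, -13.1], [42.4, -3.1, -12.4], [52.2, -0.1, -11.2], [55.0, 3.1, 38.5], [55.4, 3.9, 70.6]]
-20 985 [-3.7  3.8]
0 178 [-3.6  3.7]
20 119 [-3.6  3.6]
40 87 [-3.6  3.6]
60 51 [-3.6  3.6]
loop [301 181   9 105 522] [ 483.6 -349.3   38.7] y -383.2 -305.6 slope 0.12
loop [328 181   9 105 819] [ 464.  -344.3   38.7] y -381.2 -303.1 slope 0.105
loop [157 182  26 108 973] [ 581.4 -356.1   38.2] y -393.9 -312.2 slope 0.107
loop [184 182  23 108 939] [ 562.7 -354.2   38.3] y -391.9 -310.6 slope 0.107
loop [229 182  18 107 901] [ 532.1 -350.8   38.4] y -388.5 -308.1 slope 0.107
loop [257 182  15 107 887] [ 513.4 -348.8   38.5] y -386.5 -305.7 slope 0.108
```

View pics/w4.png

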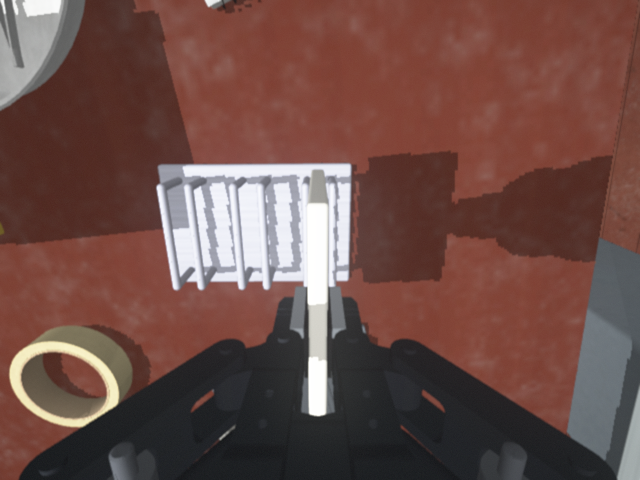

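Tile end at (318,200), centred in the tool to 0.1 mm, and slot0 lies within about 1 mm of it. I insert.

Request:
{"api": "drive_tool", "payload": {"deltas": "-.05 -.1 -1.3 0;0 0 -1.3 0;0 0 -1.3 0;0 0 -1.3 0;0 0 -.15 0;0 0 -.15 0;0 0 0 0;0 0 0 0"}}

```text
time_s: 13.52
tcp_pos: [474.6, -341.4, 84.3]
eef_rot: [0.005, -0.666, 0.746, 0.0]
ft_force: [0.5, 1.1, 6.8]
opening: 7.3
gripper_force: 38.5
```

Request:
{"api": "drive_tool", "payload": {"deltas": "0 0 0 0;0 0 0 0;0 0 0 0;0 0 0 0", "hand": -0.4}}

```text
time_s: 13.85
tcp_pos: [473.9, -341.1, 83.1]
eef_rot: [0.005, -0.665, 0.746, 0.001]
ft_force: [0.3, -0.2, 0.9]
opening: 25.8
gripper_force: 0.0
```

Request:
{"api": "drive_tool", "payload": {"deltas": "0 0 3 0;0 0 3 0;0 0 3 0;0 1.5 0 .03;.5 2 0 .03;.5 2 0 .03;.5 2 0 .03;.5 2 0 .03;.4 2 0 .03;0.4 2 0 .03;.3 2 0 .038;0 0 0 0", "hand": -0.15}}

```text
time_s: 14.85
tcp_pos: [505.2, -183.4, 173.2]
eef_rot: [-0.005, 0.754, -0.657, -0.002]
ft_force: [-0.1, 1.0, -0.3]
opening: 36.1
gripper_force: 0.0
```

```bash
python3 st.py
python3 - <<'E'
from tiles import *
im,d,c=shot("side");np.savez("s5.npz",im=im,d=d)
P=cloud(d,c)
m=(P[...,0]>440)&(P[...,0]<510)&(P[...,1]>-420)&(P[...,1]<-275)&(P[...,2]>45)&(P[...,2]<130)
Q=P[m];print(len(Q),np.percentile(Q,[2,50,98],axis=0).round(1).tolist())
im,d,c=shot("wrist");save("pics/w5.png",im);np.savez("w5.npz",im=im,d=d,K=c[0],M=c[1])
E
```

```text
14.85 [ 505.2 -183.4  173.2] [-0.354  0.313 -0.085  1.173  0.01  -2.063] x [ 0.138 -0.99  -0.01 ] z [ 0.003  0.01  -1.   ]
469 [[466.5, -398.8, 46.6], [475.7, -359.6, 88.2], [485.2, -292.7, 97.2]]
```

View pics/w5.png

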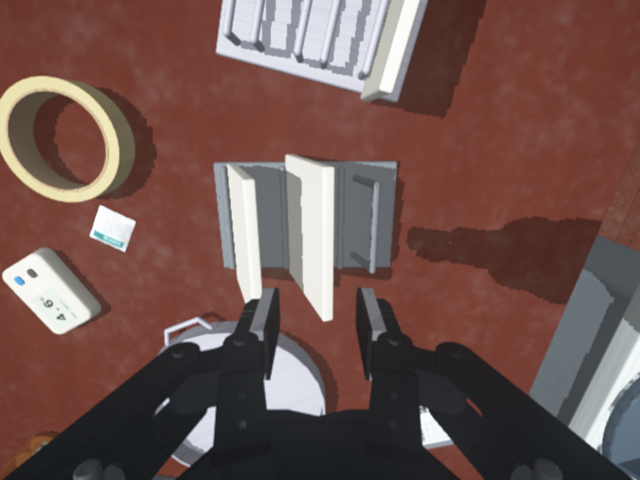

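Tile A stands in slot0 (390,60). Tile B's top edge (330,160–320) is between the fingers. The logger is at (52,290).

Request:
{"api": "drive_tool", "payload": {"deltas": "-.1 -.25 -1.8 0;0 0 -1.8 0;0 0 -1.8 0;0 0 -1.8 0;0 0 -1.8 0;0 0 -1.5 0;0 0 0 0;0 0 0 0"}}

```text
time_s: 15.62
tcp_pos: [503.3, -189.2, 67.9]
eef_rot: [-0.004, 0.752, -0.659, -0.003]
ft_force: [0.3, -1.0, -0.1]
opening: 36.4
gripper_force: 0.0
```

Request:
{"api": "drive_tool", "payload": {"deltas": "0 0 0 0;0 0 0 0;0 0 0 0;0 0 0 0;0 0 0 0;0 0 0 0", "hand": -1}}

```text
time_s: 16.12
tcp_pos: [507.3, -189.2, 70.6]
eef_rot: [-0.007, 0.753, -0.658, 0.001]
ft_force: [10.6, 3.5, 4.2]
opening: 17.4
gripper_force: 27.4
```

Request:
{"api": "drive_tool", "payload": {"deltas": "-.35 -.05 .93 0;-.35 -.05 .93 0;-.35 -.05 .93 0;-.35 -.05 .93 0;-.35 -.05 .93 0;-.35 -.05 .93 0;0 0 2 0;0 0 2 0;0 0 2.5 0;0 0 0 0;0 0 0 0;0 0 0 0"}}

```text
time_s: 17.12
tcp_pos: [482.5, -191.6, 188.7]
eef_rot: [-0.004, 0.753, -0.658, -0.002]
ft_force: [-0.4, 0.8, -1.6]
opening: 7.5
gripper_force: 32.6
```

Request:
{"api": "drive_tool", "payload": {"deltas": ".6 -2 0 -.031;.6 -2 0 -.031;.6 -2 0 -.031;.6 -2 0 -.031;.6 -2 0 -.031;.6 -2 0 -.031;.54 -2 0 -.031;0 -1.8 0 -.031;0 0 -2.5 0;0 0 -2.5 0;0 0 0 0;0 0 0 0"}}

```text
time_s: 18.12
tcp_pos: [523.0, -348.9, 137.4]
eef_rot: [0.004, -0.665, 0.746, 0.003]
ft_force: [-0.4, -0.6, -0.8]
opening: 7.7
gripper_force: 32.6
```

Request:
{"api": "drive_tool", "payload": {"deltas": "0 0 0 0;0 0 0 0;0 0 0 0"}}

```text
time_s: 18.37
tcp_pos: [524.9, -349.9, 140.3]
eef_rot: [0.005, -0.666, 0.746, 0.0]
ft_force: [-0.9, 0.7, -1.2]
opening: 7.1
gripper_force: 32.6
```

```bash
python3 st.py
cat > hold.py <<'E'
from h import *
im,d,c=shot("wrist");s=sense()
P=cloud(d,c);M=q2R(s["eef_rot"]);L=(P-s["tcp_pos"])@M
k=(abs(L[...,1])<12)&(L[...,0]>35)&(L[...,0]<75)&(L[...,2]>-30)&(L[...,2]<85)&(d>0)
Q=L[k];print("tile x/y/z p1,p99",np.percentile(Q,[1,99],axis=0).round(1).tolist())
l=(P[...,2]>33)&(P[...,2]<46)&(P[...,1]<-290)&(P[...,1]>-400)&(P[...,0]>450)
n,lab,st,ce=cv2.connectedComponentsWithStats(l.astype(np.uint8))
for i in range(1,n):
    if st[i,4]<60: continue
    q=P[lab==i];f=np.polyfit(q[:,1],q[:,0],1);print("loop",q.mean(0).round(1),"slope",f[0].round(3),"x at tcp y",(np.polyval(f,s["tcp_pos"][1])).round(1))
E
python3 hold.py
```

```text
18.3667 [ 524.9 -349.9  140.3] [-0.593  0.518  0.138  1.189  0.01  -2.049] x [-0.114 -0.993 -0.008] z [ 0.007  0.007 -1.   ]
tile x/y/z p1,p99 [[35.3, -4.0, -15.6], [51.9, 3.7, 67.9]]
loop [ 481.5 -346.9   38.9] slope 0.121 x at tcp y 481.1
loop [ 533.1 -360.1   38.5] slope 0.129 x at tcp y 534.5
loop [ 513.6 -351.5   38.7] slope 0.103 x at tcp y 513.8
loop [ 581.9 -356.2   38.5] slope 0.107 x at tcp y 582.5
loop [ 563.1 -354.2   38.6] slope 0.108 x at tcp y 563.6
loop [ 736.5 -382.3   39.7] slope 0.054 x at tcp y 738.3
```

Request:
{"api": "drive_tool", "payload": {"deltas": "-.13 0 -1.4 0;0 0 -1.4 0;0 0 -1.4 0;0 0 -1.4 0;0 0 -.2 0;0 0 -.1 0;0 0 0 0;0 0 0 0"}}

```text
time_s: 19.08
tcp_pos: [523.6, -349.8, 80.9]
eef_rot: [0.005, -0.666, 0.746, 0.001]
ft_force: [-0.1, 2.2, 5.3]
opening: 7.3
gripper_force: 35.4
```

Request:
{"api": "drive_tool", "payload": {"deltas": "0 0 0 0;0 0 0 0;0 0 0 0;0 0 0 0", "hand": -0.4}}

```text
time_s: 19.42
tcp_pos: [523.0, -349.7, 79.9]
eef_rot: [0.005, -0.665, 0.746, 0.001]
ft_force: [-0.0, -0.6, 0.3]
opening: 25.7
gripper_force: 0.0
```

Request:
{"api": "drive_tool", "payload": {"deltas": "0 0 3 0;0 0 3 0;0 0 3 0;0 1.7 0 .03;.4 2 0 .03;.5 2 0 .03;.5 2 0 .03;.5 2 0 .03;.4 2 0 .03;0.4 2 0 .03;.3 2 0 .038;0 1.9 0 0", "hand": -0.15}}

```text
time_s: 20.42
tcp_pos: [553.3, -172.6, 169.8]
eef_rot: [-0.005, 0.754, -0.657, -0.002]
ft_force: [0.5, 0.1, -1.0]
opening: 35.8
gripper_force: 0.0
```

Request:
{"api": "drive_tool", "payload": {"deltas": "0 0 0 0;0 0 0 0;0 0 0 0"}}

```text
time_s: 20.67
tcp_pos: [553.0, -174.1, 170.0]
eef_rot: [-0.004, 0.753, -0.658, -0.002]
ft_force: [0.2, 0.1, 0.3]
opening: 36.2
gripper_force: 0.0
```

Request:
{"api": "drive_tool", "payload": {"deltas": "0 .2 -1.8 0;0 0 -1.8 0;0 0 -1.8 0;0 0 -1.8 0;0 0 -1.8 0;0 0 -1.2 0;0 0 0 0;0 0 0 0"}}

```text
time_s: 21.33
tcp_pos: [552.6, -172.3, 67.7]
eef_rot: [-0.004, 0.752, -0.659, -0.002]
ft_force: [0.6, 0.1, 0.4]
opening: 36.3
gripper_force: 0.0
```

Request:
{"api": "drive_tool", "payload": {"deltas": "0 0 0 0;0 0 0 0;0 0 0 0;0 0 0 0;0 0 0 0;0 0 0 0", "hand": -1}}

```text
time_s: 21.83
tcp_pos: [556.2, -172.0, 70.4]
eef_rot: [-0.007, 0.753, -0.658, 0.001]
ft_force: [9.5, 1.4, 5.7]
opening: 16.9
gripper_force: 27.0
```

Request:
{"api": "drive_tool", "payload": {"deltas": "-.35 -.05 .93 0;-.35 -.05 .93 0;-.35 -.05 .93 0;-.35 -.05 .93 0;-.35 -.05 .93 0;-.35 -.05 .93 0;0 0 2 0;0 0 2 0;0 0 2.5 0;0 0 0 0;0 0 0 0;0 0 0 0"}}

```text
time_s: 22.83
tcp_pos: [531.7, -174.7, 188.4]
eef_rot: [-0.004, 0.753, -0.658, -0.002]
ft_force: [-0.4, 0.7, -1.7]
opening: 7.7
gripper_force: 35.8
```

Request:
{"api": "drive_tool", "payload": {"deltas": ".6 -2.2 0 -.031;.6 -2.2 0 -.031;.6 -2.2 0 -.031;.6 -2.2 0 -.031;.6 -2.2 0 -.031;.6 -2.2 0 -.031;.55 -2.3 0 -.031;0 -2.2 0 -.031;0 0 -2.5 0;0 0 -2.4 0;0 0 0 0;0 0 0 0"}}

```text
time_s: 23.83
tcp_pos: [572.2, -350.9, 138.1]
eef_rot: [0.004, -0.665, 0.746, 0.003]
ft_force: [0.1, -0.1, -0.9]
opening: 7.2
gripper_force: 35.6
```

Request:
{"api": "drive_tool", "payload": {"deltas": "0 0 0 0;0 0 0 0;0 0 0 0"}}

```text
time_s: 24.08
tcp_pos: [574.1, -351.8, 141.1]
eef_rot: [0.005, -0.666, 0.746, 0.0]
ft_force: [0.2, 1.1, -1.4]
opening: 7.5
gripper_force: 35.6
```

```bash
python3 st.py;python3 hold.py
```

```text
24.0833 [ 574.1 -351.8  141.1] [-0.554  0.61   0.293  1.252  0.01  -2.011] x [-0.114 -0.993 -0.008] z [ 0.007  0.007 -1.   ]
tile x/y/z p1,p99 [[35.3, -4.0, -15.2], [54.9, 3.7, 69.9]]
loop [ 480.9 -347.5   39.2] slope 0.121 x at tcp y 480.4
loop [ 531.2 -350.5   38.9] slope 0.11 x at tcp y 531.1
loop [ 582.9 -361.4   38.7] slope 0.124 x at tcp y 584.1
loop [ 563.4 -355.1   38.7] slope 0.104 x at tcp y 563.8
loop [ 736.5 -382.4   39.6] slope 0.051 x at tcp y 738.1
```

Request:
{"api": "drive_tool", "payload": {"deltas": "-.05 0 -1.4 0;0 0 -1.4 0;0 0 -1.4 0;0 0 -1.4 0;0 0 -.2 0;0 0 -.15 0;0 0 0 0;0 0 0 0"}}

```text
time_s: 24.8
tcp_pos: [573.8, -351.9, 81.8]
eef_rot: [0.005, -0.666, 0.746, 0.0]
ft_force: [-0.1, 2.0, 6.4]
opening: 7.2
gripper_force: 38.6
```

Request:
{"api": "drive_tool", "payload": {"deltas": "0 0 0 0;0 0 0 0;0 0 0 0;0 0 0 0", "hand": -0.4}}

```text
time_s: 25.13
tcp_pos: [573.0, -351.7, 80.3]
eef_rot: [0.005, -0.665, 0.746, 0.001]
ft_force: [-0.2, -0.0, -0.1]
opening: 25.5
gripper_force: 0.0
```

Request:
{"api": "drive_tool", "payload": {"deltas": "0 0 3 0;0 0 3 0;0 0 3 0;0 0 3 0;-.5 2 2 .06;-1 3 2 .1;-1 3 2 .12;-1 3 2 .12;-1 3 2 .12;-1 3 1 .12;-1 3 1 .12;-1 3 1 .12", "hand": "-.1"}}

```text
drive_tool: Invalid argument: hand='-.1' is not valid JSON
```

Request:
{"api": "drive_tool", "payload": {"deltas": "-1 3 0 .12;-1 3 0 .12;-1 3 0 .12;-1 3 0 .04;-1 3 0 0;-1 3 0 0;-.8 3.2 0 0;0 3 0 0;0 2 0 0;0 0 0 0;0 0 0 0;0 0 0 0"}}

```text
time_s: 26.13
tcp_pos: [505.2, -90.0, 80.3]
eef_rot: [-0.004, 0.801, -0.599, -0.002]
ft_force: [-0.2, -0.5, 0.2]
opening: 25.9
gripper_force: 0.0
```

```bash
python3 st.py
python3 - <<'E'
from h import *
im,d,c=shot("wrist");save("pics/w6.png",im);np.savez("w6.npz",im=im,d=d,K=c[0],M=c[1])
E
```

```text
26.1333 [505.2 -90.   80.3] [-0.182  0.331 -0.308  0.931  0.01  -2.038] x [ 0.282 -0.959 -0.008] z [ 0.002  0.009 -1.   ]
```

View pics/w6.png

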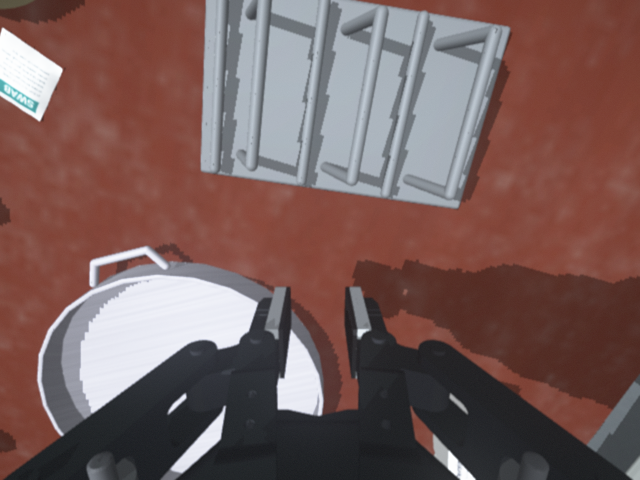

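The lift call was refused (bad number format) and the next one ran low. I check for damage.

Run:
```python
from h import *
im,d,c=shot("side");np.savez("s6.npz",im=im,d=d);save("pics/s6.png",cv2.resize(im[140:420,180:480],None,fx=2,fy=2,interpolation=cv2.INTER_CUBIC))
```

```text
(no output)
```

View pics/s6.png

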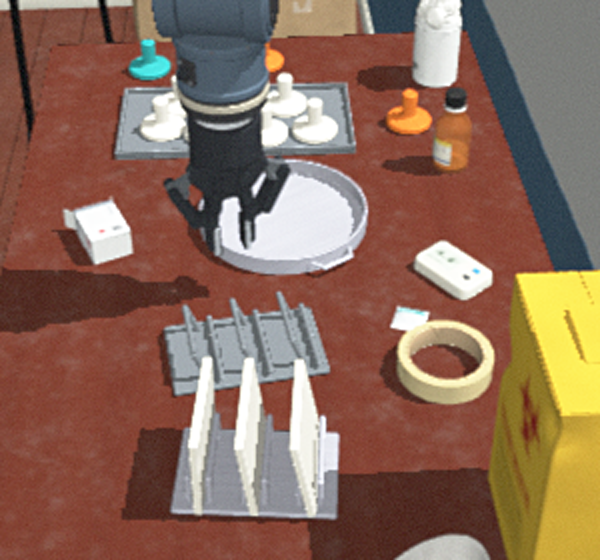

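All three tiles still stand in their slots (side crop (200,430), (248,435), (305,435)). I rise and look over the tin and the tray.

Request:
{"api": "drive_tool", "payload": {"deltas": "0 0 3.5 0;0 0 3.5 0;0 0 3.5 .1;-.7 2.5 3.5 .1;-.7 2.5 3.5 .1;-.7 2.5 3.5 .1;-.7 2.5 3 .1;-.7 2.5 2 .1;-.7 2.5 0 .1;-.7 2.5 0 .1;-.7 2.5 0 .1;-.7 2.5 0 0", "hand": -0.1}}

```text
time_s: 27.23
tcp_pos: [442.8, 132.5, 335.7]
eef_rot: [-0.003, 0.982, -0.189, -0.004]
ft_force: [-0.2, -1.7, -0.3]
opening: 38.4
gripper_force: 0.0
```

Request:
{"api": "drive_tool", "payload": {"deltas": "0 0 0 0;0 0 0 0;0 0 0 0;0 0 0 0"}}

```text
time_s: 27.57
tcp_pos: [443.3, 131.1, 335.6]
eef_rot: [-0.003, 0.981, -0.192, -0.004]
ft_force: [0.4, 0.1, 0.3]
opening: 38.3
gripper_force: 0.0
```

```bash
python3 st.py
cat > lids.py <<'E'
from h import *
def look(tag,pr=True):
    im,d,c=shot("wrist");np.savez(tag+".npz",im=im,d=d,K=c[0],M=c[1]);save("pics/"+tag+".png",im)
    return im,d,c
def knobs(im,d,c,zb=(38,60)):
    P=cloud(d,c);hsv=cv2.cvtColor(im,cv2.COLOR_RGB2HSV)
    m=((P[...,2]>zb[0])&(P[...,2]<zb[1])&(hsv[...,1]<60)&(hsv[...,2]>120)&(d>0)).astype(np.uint8)
    n,lab,st,ce=cv2.connectedComponentsWithStats(m);out=[]
    for i in range(1,n):
        if st[i,4]<40: continue
        q=P[lab==i];zt=np.percentile(q[:,2],95);t=q[q[:,2]>zt-2.5]
        (x,y),rr=cv2.minEnclosingCircle(t[:,:2].astype(np.float32))
        out.append((x,y,zt,rr,st[i,4]));print("knob",np.round((x,y,zt,rr),1),st[i].tolist())
    return out
def tin(im,d,c,x=569,y=36,zr=22):
    P=cloud(d,c);r0=np.hypot(P[...,0]-x,P[...,1]-y)
    m=(r0<125)&(r0>75)&(abs(P[...,2]-zr)<2.0)&(d>0);q=P[m]
    for _ in range(8):
        A=np.c_[2*q[:,:2],np.ones(len(q))];s=np.linalg.lstsq(A,(q[:,:2]**2).sum(1),rcond=None)[0]
        R0=np.sqrt(s[2]+s[0]**2+s[1]**2);e=abs(np.hypot(q[:,0]-s[0],q[:,1]-s[1])-R0);k=e<max(2,1.5*np.median(e))
        q=q[k]
    print("tin",s[:2].round(1),"R",R0.round(1),len(q));return s[:2]
E
python3 - <<'E'
from lids import *
a=look("w7");knobs(*a);tin(*a)
P=cloud(a[1],a[2]);t=[P[v,u] for v,u in [(240,320)]];print(np.median(P[...,2]))
E
```

```text
27.5667 [443.3 131.1 335.6] [ 0.282  0.143  0.107  1.54   0.009 -2.473] x [ 0.926 -0.377 -0.009] z [-0.007  0.007 -1.   ]
knob [ 511.1 -182.2   45.2   38.2] [527, 3, 72, 44, 380]
knob [ 461.5 -189.5   45.2   37.6] [541, 49, 70, 40, 387]
knob [618.1 224.2  53.3   9.4] [174, 69, 21, 20, 298]
knob [582.9 289.8  53.3   9.5] [141, 123, 20, 18, 274]
knob [553.1 219.2  53.3   9.7] [206, 124, 19, 18, 264]
knob [476.2 226.5  53.4   9.5] [230, 186, 18, 17, 232]
knob [441.3 297.6  53.2   9.7] [194, 230, 17, 17, 221]
knob [418.2 243.2  53.2   9.4] [239, 231, 17, 17, 211]
tin [567.6  39.3] R 97.8 1002
0.4940479263648285
```

View pics/w7.png

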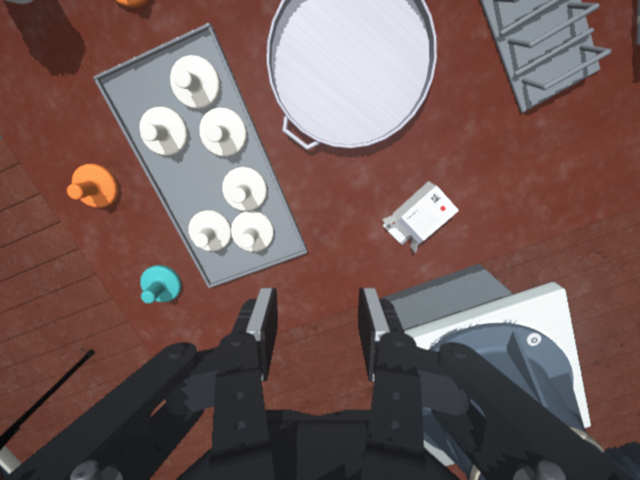

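The picture shows 6 lids in the tray, with knobs at (183,82), (150,132), (216,132), (238,190), (203,235), (246,233). The tin is whole, centred at about (352,60). Knob tops at z 53.3 match 48+5. I go above the first lid.

Request:
{"api": "drive_tool", "payload": {"deltas": "2.2 1.1 -3 0;2.2 1.1 -3 0;2.2 1.2 -3 0;2.2 1.2 -3 0;2.2 1.2 -3 0;2.2 1.2 -3 0;2.2 1.2 -3 0;2.1 1.1 -3 0;0 0 0 0;0 0 0 0;0 0 0 0;0 0 0 0"}}

```text
time_s: 28.62
tcp_pos: [618.4, 224.5, 97.3]
eef_rot: [-0.003, 0.981, -0.192, -0.003]
ft_force: [-0.1, -0.5, 0.4]
opening: 38.3
gripper_force: 0.0
```

```bash
python3 st.py
python3 - <<'E'
from lids import *
a=look("w8");knobs(*a)
E
```

```text
28.6167 [618.4 224.5  97.3] [ 0.344  0.6    0.164  1.136  0.009 -2.411] x [ 0.926 -0.377 -0.007] z [-0.005  0.008 -1.   ]
knob [619.  224.8  53.1   9.7] [301, 249, 35, 40, 1077]
knob [554.2 221.5  53.1   9.2] [347, 334, 19, 37, 475]
```

Request:
{"api": "drive_tool", "payload": {"deltas": ".05 .05 -2 0;0 0 -2 0;0 0 -1.7 0;0 0 0 0;0 0 0 0"}}

```text
time_s: 29.08
tcp_pos: [618.2, 225.3, 39.6]
eef_rot: [-0.003, 0.981, -0.192, -0.004]
ft_force: [0.0, -0.5, 0.6]
opening: 38.5
gripper_force: 0.0
```

Request:
{"api": "drive_tool", "payload": {"deltas": "0 0 0 0;0 0 0 0;0 0 0 0;0 0 0 0;0 0 0 0", "hand": -1}}

```text
time_s: 29.5
tcp_pos: [619.4, 225.9, 40.8]
eef_rot: [-0.004, 0.981, -0.191, -0.003]
ft_force: [-1.9, -0.6, 8.4]
opening: 19.0
gripper_force: 29.1
```

Request:
{"api": "drive_tool", "payload": {"deltas": "0 0 2 0;0 0 2 0;0 0 2 0;.25 -3 0 0;.25 -3 0 0;.25 -3 0 0;.25 -3 0 0;.25 -3.3 0 0;0 -3.2 0 0;0 0 0 0;0 0 0 0;0 0 0 0"}}

```text
time_s: 30.5
tcp_pos: [631.3, 40.7, 99.6]
eef_rot: [-0.003, 0.981, -0.192, -0.003]
ft_force: [0.6, 0.3, -1.0]
opening: 18.7
gripper_force: 29.8
```

```bash
python3 st.py
python3 - <<'E'
from lids import *
a=look("w9");tin(*a,x=567.6,y=39.3)
im,d,c=a;P=cloud(d,c);s=sense();L=(P-s["tcp_pos"])@q2R(s["eef_rot"])
k=(abs(L[...,2]-25)<1.5)&(np.hypot(L[...,0],L[...,1])<40)&(d>0);q=L[k];print("disc top in tool z~25:",len(q));
if len(q)>20: print(cv2.minEnclosingCircle(q[:,:2].astype(np.float32)),np.median(q[:,2]))
E
```

```text
30.5 [631.3  40.7  99.6] [ 0.061  0.549  0.084  1.11   0.008 -2.695] x [ 0.927 -0.376 -0.008] z [-0.005  0.008 -1.   ]
tin [568.6  39.3] R 97.5 2472
disc top in tool z~25: 3638
((1.139760971069336, 0.3270539939403534), 28.92351531982422) 25.134664814601337
```

Request:
{"api": "drive_tool", "payload": {"deltas": "0 0 -2 0;0 0 -2 0;0 0 -1.8 0;0 0 -.3 0;0 0 0 0;0 0 0 0"}}

```text
time_s: 31.05
tcp_pos: [631.0, 41.8, 37.8]
eef_rot: [-0.003, 0.982, -0.191, -0.004]
ft_force: [0.5, 0.9, -0.6]
opening: 19.0
gripper_force: 32.5
```

Request:
{"api": "drive_tool", "payload": {"deltas": "0 0 0 0;0 0 0 0;0 0 0 0;0 0 0 0", "hand": -0.1}}

```text
time_s: 31.38
tcp_pos: [631.0, 40.7, 37.7]
eef_rot: [-0.003, 0.982, -0.191, -0.004]
ft_force: [-0.2, -0.3, -0.5]
opening: 38.3
gripper_force: 0.0
```

Request:
{"api": "drive_tool", "payload": {"deltas": "0 0 3 0;0 0 3 0;-.5 2.5 0 0;-.6 3.2 0 0;-.6 3.2 0 0;-.6 3.2 0 0;-.6 3.2 0 0;-.6 3.2 0 0;-.6 3.2 0 0;-.6 3.2 0 0;0 0 0 0;0 0 0 0"}}

```text
time_s: 32.38
tcp_pos: [583.3, 291.2, 97.5]
eef_rot: [-0.003, 0.982, -0.19, -0.004]
ft_force: [0.4, -0.9, -0.5]
opening: 38.9
gripper_force: 0.0
```

```bash
python3 st.py
cat > k.py <<'E'
from lids import *
a=look("wk");knobs(*a)
E
python3 k.py
```

```text
32.3833 [583.3 291.2  97.5] [ 0.459  0.589  0.145  1.13   0.009 -2.3  ] x [ 0.928 -0.373 -0.009] z [-0.007  0.007 -1.   ]
knob [583.2 290.1  53.1   9.9] [303, 250, 34, 39, 1066]
knob [553.5 220.   53.1  10. ] [430, 252, 41, 39, 1180]
knob [418.1 248.3  53.    7.4] [450, 438, 20, 22, 142]
```

Request:
{"api": "drive_tool", "payload": {"deltas": "0 -.1 -2 0;0 0 -2 0;0 0 -1.7 0;0 0 0 0;0 0 0 0"}}

```text
time_s: 32.85
tcp_pos: [583.7, 287.3, 40.3]
eef_rot: [-0.002, 0.981, -0.192, -0.005]
ft_force: [-0.1, -0.2, 0.2]
opening: 38.3
gripper_force: 0.0
```

Request:
{"api": "drive_tool", "payload": {"deltas": "0 0 0 0;0 0 0 0;0 0 0 0;0 0 0 0;0 0 0 0", "hand": -1}}

```text
time_s: 33.27
tcp_pos: [584.8, 288.6, 42.1]
eef_rot: [-0.003, 0.981, -0.192, -0.003]
ft_force: [-0.5, -3.1, 8.0]
opening: 18.8
gripper_force: 29.8
```

Request:
{"api": "drive_tool", "payload": {"deltas": "0 0 3 0;0 0 3 0;.05 -3.4 0 0;.05 -3.4 0 0;.05 -3.4 0 0;.05 -3.5 0 0;.05 -3.5 0 0;.05 -3.5 0 0;.05 -3.5 0 0;.05 -3.5 0 0;.05 -3.4 0 0;0 0 0 0"}}

```text
time_s: 34.27
tcp_pos: [588.5, -27.7, 101.3]
eef_rot: [-0.002, 0.981, -0.194, -0.003]
ft_force: [0.4, -0.5, -1.1]
opening: 18.6
gripper_force: 29.9
```

Request:
{"api": "drive_tool", "payload": {"deltas": "0 0 0 0;0 0 0 0;0 0 0 0"}}

```text
time_s: 34.52
tcp_pos: [588.5, -21.5, 100.9]
eef_rot: [-0.003, 0.982, -0.191, -0.004]
ft_force: [0.4, 0.8, -0.5]
opening: 19.1
gripper_force: 29.9
```

```bash
python3 st.py
cat > t.py <<'E'
from lids import *
a=look("wt");T=tin(*a,x=568.3,y=39.3);knobs(*a)
im,d,c=a;P=cloud(d,c);s=sense();L=(P-s["tcp_pos"])@q2R(s["eef_rot"])
k=(abs(L[...,2]-25)<4)&(np.hypot(L[...,0],L[...,1])<40)&(d>0);q=L[k];print("disc z",np.median(q[:,2]).round(1),"tcp rel tin",(s["tcp_pos"][:2]-[568.3,39.3]).round(1))
E
python3 t.py
```

```text
34.5167 [588.5 -21.5 100.9] [-0.04   0.463 -0.052  1.062  0.007 -2.798] x [ 0.927 -0.375 -0.009] z [-0.006  0.007 -1.   ]
tin [568.3  38.9] R 97.6 3127
knob [ 561.1 -171.4   44.8   33.9] [518, 186, 122, 63, 1144]
knob [631.1  41.6  52.1   9.8] [171, 223, 39, 38, 1084]
knob [ 510.1 -172.7   44.8   28.2] [545, 266, 95, 47, 812]
knob [ 460.1 -173.9   44.8   22.3] [567, 336, 73, 33, 521]
knob [553.7 218.6  52.8  10.3] [5, 404, 38, 37, 816]
disc z 26.6 tcp rel tin [ 20.2 -60.7]
```

Request:
{"api": "drive_tool", "payload": {"deltas": "0 0 -2 0;0 0 -2 0;0 0 -1.8 0;0 0 -.3 0;0 0 0 0;0 0 0 0"}}

```text
time_s: 35.07
tcp_pos: [588.4, -21.4, 39.6]
eef_rot: [-0.003, 0.982, -0.191, -0.004]
ft_force: [0.3, 0.1, -0.6]
opening: 18.8
gripper_force: 32.3
```

Request:
{"api": "drive_tool", "payload": {"deltas": "0 0 0 0;0 0 0 0;0 0 0 0;0 0 0 0", "hand": -0.1}}

```text
time_s: 35.4
tcp_pos: [588.5, -22.3, 39.7]
eef_rot: [-0.003, 0.982, -0.191, -0.004]
ft_force: [0.2, -0.0, 1.2]
opening: 38.8
gripper_force: 0.0
```

Request:
{"api": "drive_tool", "payload": {"deltas": "0 0 3 0;0 0 3 0;-.4 3 0 0;-.4 3 0 0;-.4 3 0 0;-.4 3 0 0;-.5 3 0 0;-.5 3 0 0;-.5 3 0 0;-.4 3.1 0 0;0 0 0 0;0 0 0 0"}}

```text
time_s: 36.4
tcp_pos: [553.1, 220.0, 99.6]
eef_rot: [-0.003, 0.982, -0.19, -0.004]
ft_force: [0.4, -0.2, 0.8]
opening: 38.2
gripper_force: 0.0
```

```bash
python3 st.py; python3 k.py
```

```text
36.4 [553.1 220.   99.6] [ 0.374  0.474 -0.039  1.061  0.009 -2.385] x [ 0.928 -0.373 -0.009] z [-0.007  0.007 -1.   ]
knob [626.2  44.6  52.3   8.2] [602, 0, 38, 12, 329]
knob [553.3 220.   53.2   9.7] [302, 248, 34, 39, 1050]
knob [476.8 227.3  53.2  10.2] [337, 350, 30, 38, 797]
```

Request:
{"api": "drive_tool", "payload": {"deltas": "0 0 -2 0;0 0 -2 0;0 0 -1.9 0;0 0 0 0;0 0 0 0"}}

```text
time_s: 36.87
tcp_pos: [553.1, 217.3, 40.3]
eef_rot: [-0.002, 0.981, -0.192, -0.005]
ft_force: [0.2, 0.6, 0.4]
opening: 38.3
gripper_force: 0.0
```

Request:
{"api": "drive_tool", "payload": {"deltas": "0 0 0 0;0 0 0 0;0 0 0 0;0 0 0 0;0 0 0 0", "hand": -1}}

```text
time_s: 37.28
tcp_pos: [554.4, 218.5, 42.0]
eef_rot: [-0.003, 0.981, -0.192, -0.003]
ft_force: [0.4, -2.8, 7.9]
opening: 18.6
gripper_force: 29.9
```

Request:
{"api": "drive_tool", "payload": {"deltas": "0 0 3 0;0 0 3 0;.9 -3 0 0;.9 -3 0 0;.9 -3 0 0;.8 -3 0 0;0 0 0 0;0 0 0 0;0 0 0 0"}}

```text
time_s: 38.03
tcp_pos: [588.5, 98.8, 101.0]
eef_rot: [-0.003, 0.981, -0.192, -0.004]
ft_force: [0.4, 0.2, -1.5]
opening: 19.0
gripper_force: 29.9
```

```bash
python3 st.py; python3 t.py
```

```text
38.0333 [588.5  98.8 101. ] [ 0.162  0.477 -0.03   1.068  0.008 -2.594] x [ 0.927 -0.376 -0.009] z [-0.006  0.008 -1.   ]
tin [568.2  39.7] R 97.6 3890
knob [631.2  42.1  52.3   9.7] [367, 144, 40, 39, 1203]
knob [586.7 -19.8  52.3   9.9] [496, 177, 46, 39, 1277]
knob [484.4 229.9  49.1   5. ] [202, 434, 21, 21, 144]
disc z 26.6 tcp rel tin [20. 60.]
```

Request:
{"api": "drive_tool", "payload": {"deltas": "0 .1 -2 0;0 0 -2 0;0 0 -1.8 0;0 0 -.3 0;0 0 0 0;0 0 0 0"}}

```text
time_s: 38.58
tcp_pos: [588.1, 100.7, 39.6]
eef_rot: [-0.003, 0.982, -0.191, -0.004]
ft_force: [0.1, 0.2, -1.1]
opening: 18.7
gripper_force: 32.1
```

Request:
{"api": "drive_tool", "payload": {"deltas": "0 0 0 0;0 0 0 0;0 0 0 0;0 0 0 0", "hand": -0.1}}

```text
time_s: 38.92
tcp_pos: [588.5, 99.7, 39.7]
eef_rot: [-0.003, 0.982, -0.191, -0.004]
ft_force: [-1.1, 0.7, 1.0]
opening: 38.0
gripper_force: 0.0
```

Request:
{"api": "drive_tool", "payload": {"deltas": "0 0 3 0;0 0 3 0;-2.3 2.5 0 0;-2.3 2.5 0 0;-2.2 2.5 0 0;-2.2 2.6 0 0;-2.2 2.6 0 0;0 0 0 0;0 0 0 0;0 0 0 0"}}

```text
time_s: 39.75
tcp_pos: [476.7, 226.5, 99.8]
eef_rot: [-0.003, 0.982, -0.191, -0.004]
ft_force: [0.7, 0.1, 0.1]
opening: 38.5
gripper_force: 0.0
```

```bash
python3 st.py; python3 k.py
```

```text
39.75 [476.7 226.5  99.8] [ 0.438  0.344 -0.236  0.993  0.009 -2.318] x [ 0.927 -0.375 -0.008] z [-0.006  0.007 -1.   ]
knob [476.5 227.   53.2   9.7] [301, 249, 34, 39, 1042]
knob [418.3 243.2  53.1   9.9] [313, 334, 31, 38, 931]
```

Request:
{"api": "drive_tool", "payload": {"deltas": "0 0 -2 0;0 0 -2 0;0 0 -1.9 0;0 0 0 0;0 0 0 0"}}

```text
time_s: 40.22
tcp_pos: [476.4, 225.6, 40.2]
eef_rot: [-0.002, 0.981, -0.192, -0.005]
ft_force: [0.5, 0.6, -0.1]
opening: 38.5
gripper_force: 0.0
```

Request:
{"api": "drive_tool", "payload": {"deltas": "0 0 0 0;0 0 0 0;0 0 0 0;0 0 0 0;0 0 0 0", "hand": -1}}

```text
time_s: 40.63
tcp_pos: [477.5, 226.6, 41.9]
eef_rot: [-0.003, 0.981, -0.192, -0.003]
ft_force: [1.5, -3.0, 8.5]
opening: 19.0
gripper_force: 29.6
```

Request:
{"api": "drive_tool", "payload": {"deltas": "0 0 3 0;0 0 3 0;.8 -3 0 0;.8 -3 0 0;.8 -3 0 0;.8 -3 0 0;.8 -2.9 0 0;0 0 0 0;0 0 0 0;0 0 0 0"}}

```text
time_s: 41.47
tcp_pos: [516.5, 77.8, 101.0]
eef_rot: [-0.003, 0.981, -0.192, -0.004]
ft_force: [-0.4, 0.9, -1.2]
opening: 18.6
gripper_force: 29.9
```

```bash
python3 st.py; python3 t.py
```

```text
41.4667 [516.5  77.8 101. ] [ 0.145  0.335 -0.246  0.995  0.008 -2.611] x [ 0.926 -0.376 -0.009] z [-0.006  0.008 -1.   ]
tin [567.8  39.4] R 97.5 4257
knob [630.5  42.   52.4   9.8] [277, 14, 42, 46, 1517]
knob [586.2 -20.2  52.4   9.7] [426, 57, 46, 45, 1468]
knob [586.6 101.   52.3   9.7] [210, 153, 37, 39, 1149]
disc z 26.4 tcp rel tin [-51.9  38.9]
```

Request:
{"api": "drive_tool", "payload": {"deltas": "0 0 -2 0;0 0 -2 0;0 0 -1.8 0;0 0 -.3 0;0 0 0 0;0 0 0 0"}}

```text
time_s: 42.02
tcp_pos: [516.3, 78.6, 39.7]
eef_rot: [-0.003, 0.982, -0.191, -0.004]
ft_force: [-0.2, 0.6, -1.0]
opening: 19.0
gripper_force: 31.8
```

Request:
{"api": "drive_tool", "payload": {"deltas": "0 0 0 0;0 0 0 0;0 0 0 0;0 0 0 0", "hand": -0.1}}

```text
time_s: 42.35
tcp_pos: [516.5, 77.7, 39.7]
eef_rot: [-0.003, 0.982, -0.191, -0.004]
ft_force: [0.8, -0.2, -0.4]
opening: 38.9
gripper_force: 0.0
```

Request:
{"api": "drive_tool", "payload": {"deltas": "0 0 3 0;0 0 3 0;-2 3.3 0 0;-2 3.3 0 0;-2 3.3 0 0;-2 3.3 0 0;-1.8 3.3 0 0;0 0 0 0;0 0 0 0;0 0 0 0"}}

```text
time_s: 43.18
tcp_pos: [418.5, 242.5, 99.7]
eef_rot: [-0.003, 0.982, -0.191, -0.004]
ft_force: [0.1, 0.4, -0.3]
opening: 38.3
gripper_force: 0.0
```

```bash
python3 st.py; python3 k.py
```

```text
43.1833 [418.5 242.5  99.7] [ 0.519  0.26  -0.354  0.959  0.009 -2.238] x [ 0.927 -0.375 -0.009] z [-0.006  0.007 -1.   ]
knob [441.2 298.3  53.1   9.8] [198, 249, 38, 38, 1113]
knob [417.  243.6  53.2   9.8] [301, 251, 34, 39, 1047]
```

Request:
{"api": "drive_tool", "payload": {"deltas": "-.1 .1 -2 0;0 0 -2 0;0 0 -1.9 0;0 0 0 0;0 0 0 0"}}

```text
time_s: 43.65
tcp_pos: [417.4, 242.4, 40.3]
eef_rot: [-0.002, 0.981, -0.192, -0.005]
ft_force: [1.3, 0.8, 0.8]
opening: 38.7
gripper_force: 0.0
```

Request:
{"api": "drive_tool", "payload": {"deltas": "0 0 0 0;0 0 0 0;0 0 0 0;0 0 0 0;0 0 0 0", "hand": -1}}

```text
time_s: 44.07
tcp_pos: [418.4, 243.6, 41.8]
eef_rot: [-0.003, 0.981, -0.192, -0.003]
ft_force: [0.1, -3.3, 7.9]
opening: 18.8
gripper_force: 29.5
```

Request:
{"api": "drive_tool", "payload": {"deltas": "0 0 3 0;0 0 3 0;1.2 -3 0 0;1.2 -3 0 0;1.2 -3 0 0;1.2 -3 0 0;1.2 -3 0 0;1.3 -3 0 0;1.3 -3 0 0;1.2 -3 0 0;0 0 0 0;0 0 0 0"}}

```text
time_s: 45.07
tcp_pos: [516.0, 2.2, 101.1]
eef_rot: [-0.003, 0.981, -0.193, -0.004]
ft_force: [0.2, 1.3, -2.2]
opening: 19.0
gripper_force: 30.0
```

```bash
python3 st.py; python3 t.py
```

```text
45.0667 [516.    2.2 101.1] [ 0.     0.323 -0.262  0.991  0.007 -2.754] x [ 0.926 -0.378 -0.008] z [-0.006  0.007 -1.   ]
tin [567.9  39. ] R 97.6 4928
knob [ 558.6 -162.7   45.    24.4] [542, 51, 98, 58, 677]
knob [630.9  41.5  52.3   9.7] [138, 81, 43, 43, 1341]
knob [586.2 -20.4  52.3   9.7] [289, 119, 38, 40, 1198]
knob [ 509.2 -163.9   44.9   18.9] [571, 152, 69, 40, 496]
knob [586.5 100.8  52.1  10.1] [90, 203, 40, 37, 1084]
knob [ 458.5 -165.1   44.8   12.9] [596, 238, 44, 25, 286]
knob [515.7  78.9  52.    9.9] [188, 290, 33, 37, 927]
knob [447.8 291.4  47.7   2.1] [0, 462, 12, 18, 124]
disc z 26.4 tcp rel tin [-52.7 -36. ]
```

Request:
{"api": "drive_tool", "payload": {"deltas": "0 0 -2 0;0 0 -2 0;0 0 -1.8 0;0 0 -.3 0;0 0 0 0;0 0 0 0"}}

```text
time_s: 45.62
tcp_pos: [515.1, 4.7, 39.9]
eef_rot: [-0.003, 0.982, -0.191, -0.004]
ft_force: [-0.4, 0.3, -1.2]
opening: 18.7
gripper_force: 32.0
```

Request:
{"api": "drive_tool", "payload": {"deltas": "0 0 0 0;0 0 0 0;0 0 0 0;0 0 0 0", "hand": -0.1}}

```text
time_s: 45.95
tcp_pos: [515.5, 3.7, 39.8]
eef_rot: [-0.003, 0.982, -0.191, -0.004]
ft_force: [0.2, 0.5, -0.8]
opening: 38.1
gripper_force: 0.0
```

Request:
{"api": "drive_tool", "payload": {"deltas": "0 0 3 0;0 0 3 0;-.8 3.3 0 0;-.8 3.3 0 0;-.8 3.3 0 0;-.9 3.3 0 0;-.9 3.3 0 0;-.9 3.3 0 0;-.8 3.3 0 0;-.8 3.3 0 0;-.8 3.2 0 0;0 0 0 0"}}

```text
time_s: 46.95
tcp_pos: [439.1, 304.2, 99.7]
eef_rot: [-0.004, 0.982, -0.19, -0.004]
ft_force: [-0.8, -0.2, -0.3]
opening: 38.3
gripper_force: 0.0
```

Request:
{"api": "drive_tool", "payload": {"deltas": "0 0 0 0;0 0 0 0;0 0 0 0"}}

```text
time_s: 47.2
tcp_pos: [440.6, 298.7, 99.6]
eef_rot: [-0.003, 0.981, -0.192, -0.004]
ft_force: [0.4, 0.9, -1.1]
opening: 38.8
gripper_force: 0.0
```

```bash
python3 st.py; python3 k.py
```

```text
47.2 [440.6 298.7  99.6] [ 0.59   0.352 -0.225  0.995  0.009 -2.165] x [ 0.926 -0.377 -0.009] z [-0.007  0.007 -1.   ]
knob [441.7 300.   53.1  10. ] [299, 248, 34, 39, 1051]
```

Request:
{"api": "drive_tool", "payload": {"deltas": ".1 .1 -2 0;0 0 -2 0;0 0 -1.9 0;0 0 0 0;0 0 0 0"}}

```text
time_s: 47.67
tcp_pos: [441.2, 299.5, 40.4]
eef_rot: [-0.002, 0.981, -0.192, -0.005]
ft_force: [-0.7, -0.5, 0.5]
opening: 38.1
gripper_force: 0.0
```

Request:
{"api": "drive_tool", "payload": {"deltas": "0 0 0 0;0 0 0 0;0 0 0 0;0 0 0 0;0 0 0 0", "hand": -1}}

```text
time_s: 48.08
tcp_pos: [442.3, 300.8, 42.0]
eef_rot: [-0.003, 0.981, -0.192, -0.003]
ft_force: [0.1, -3.3, 8.3]
opening: 18.5
gripper_force: 29.6
```

Request:
{"api": "drive_tool", "payload": {"deltas": "0 0 3 0;0 0 3 0;1.4 -2.9 0 0;1.4 -2.9 0 0;1.4 -2.9 0 0;1.4 -2.9 0 0;1.4 -2.9 0 0;1.4 -2.9 0 0;1.4 -2.9 0 0;1.4 -2.9 0 0;1.4 -2.9 0 0;0 0 0 0"}}

```text
time_s: 49.08
tcp_pos: [569.7, 35.1, 101.4]
eef_rot: [-0.003, 0.981, -0.193, -0.003]
ft_force: [-0.4, -0.3, -0.3]
opening: 19.0
gripper_force: 29.9
```

Request:
{"api": "drive_tool", "payload": {"deltas": "0 0 0 0;0 0 0 0;0 0 0 0"}}

```text
time_s: 49.33
tcp_pos: [567.1, 40.4, 100.9]
eef_rot: [-0.003, 0.982, -0.191, -0.004]
ft_force: [-0.5, 2.1, -1.3]
opening: 19.0
gripper_force: 29.9
```

```bash
python3 st.py; python3 t.py
```

```text
49.3333 [567.1  40.4 100.9] [ 0.067  0.423 -0.114  1.039  0.008 -2.69 ] x [ 0.927 -0.375 -0.009] z [-0.006  0.007 -1.   ]
tin [568.1  39.3] R 97.5 4200
knob [631.   41.8  52.2   9.8] [253, 148, 37, 39, 1152]
knob [ 555.8 -140.9   44.8    2.8] [630, 165, 10, 9, 63]
knob [586.7 -20.1  52.2   9.7] [387, 181, 40, 38, 1162]
knob [587.  101.   52.1   9.8] [194, 254, 35, 38, 987]
knob [514.8   5.3  52.1   9.6] [384, 299, 35, 37, 978]
knob [515.5  76.8  52.2   8.6] [295, 345, 13, 25, 239]
disc z 26.6 tcp rel tin [-1.2  1.2]
```

Request:
{"api": "drive_tool", "payload": {"deltas": ".2 -.2 -2 0;0 0 -2 0;0 0 -1.5 0;0 0 -.3 0;0 0 -.3 0;0 0 0 0;0 0 0 0"}}

```text
time_s: 49.97
tcp_pos: [569.4, 38.3, 40.4]
eef_rot: [-0.003, 0.982, -0.191, -0.004]
ft_force: [-0.4, -0.2, 1.6]
opening: 18.7
gripper_force: 30.8
```

Request:
{"api": "drive_tool", "payload": {"deltas": "0 0 0 0;0 0 0 0;0 0 0 0;0 0 0 0", "hand": -0.1}}

```text
time_s: 50.3
tcp_pos: [569.5, 37.7, 39.7]
eef_rot: [-0.003, 0.982, -0.191, -0.004]
ft_force: [0.4, 0.3, 0.5]
opening: 38.3
gripper_force: 0.0
```

Request:
{"api": "drive_tool", "payload": {"deltas": "0 0 3 0;0 0 3 0;-1.5 -2 3 0;-2 -2 3 0;-2 -2 3 0;-2 -2 3 0;-2 -2 3 0;0 -2 3 0;0 0 0 0;0 0 0 0;0 0 0 0"}}

```text
time_s: 51.22
tcp_pos: [474.4, -82.4, 279.2]
eef_rot: [-0.003, 0.981, -0.192, -0.004]
ft_force: [-1.1, 1.4, -0.2]
opening: 38.4
gripper_force: 0.0
```

```bash
python3 st.py
python3 - <<'E'
from lids import *
a=look("w10");tin(*a,x=568,y=39.3);knobs(*a)
im,d,c=a;P=cloud(d,c);T=np.array([568,39.3])
for x,y in [(631,41.8),(586.7,-20.1),(587,101),(514.8,5.3),(515.5,78),(568,39.5)]:
    rr=np.hypot(P[...,0]-x,P[...,1]-y);q=P[(rr<26)&(rr>13)&(P[...,2]>5)&(P[...,2]<25)&(d>0)]
    A=np.c_[q[:,:2],np.ones(len(q))];s=np.linalg.lstsq(A,q[:,2],rcond=None)[0];print("disc top z",np.median(q[:,2]).round(1),"tilt",np.hypot(*s[:2]).round(3),len(q))
m=(P[...,2]>85)&(P[...,2]<110)&(P[...,1]<-270)&(P[...,1]>-420)&(d>0)
n,lab,st,ce=cv2.connectedComponentsWithStats(m.astype(np.uint8))
for i in range(1,n):
    if st[i,4]<60: continue
    q=P[lab==i];q=q[q[:,2]>np.percentile(q[:,2],95)-4];print("tile top",q.mean(0).round(1),"y",np.percentile(q[:,1],[1,99]).round(1),"slope",np.polyfit(q[:,1],q[:,0],1)[0].round(3))
E
```

```text
51.2167 [474.4 -82.4 279.2] [-0.176  0.179  0.009  1.408  0.006 -2.932] x [ 0.927 -0.376 -0.009] z [-0.007  0.007 -1.   ]
tin [567.9  38.7] R 97.8 1636
knob [ 575.3 -307.2   58.5   12.1] [487, 0, 40, 15, 77]
knob [ 533.  -347.    40.4   39.9] [508, 27, 86, 29, 419]
knob [ 521.8 -343.9   59.    53.2] [493, 32, 130, 39, 435]
knob [ 559.4 -176.    45.2   38.2] [339, 63, 71, 46, 443]
knob [ 483.1 -342.    40.5   40.1] [513, 82, 82, 27, 389]
knob [ 478.4 -339.2   59.1   52.3] [500, 83, 122, 35, 358]
knob [630.8  40.9  52.2   9.9] [134, 93, 24, 22, 384]
knob [ 510.7 -182.8   44.9   38.2] [361, 110, 70, 43, 457]
knob [586.1 -21.   52.2   9.6] [211, 112, 22, 21, 370]
knob [ 467.  -306.6   40.6    7.1] [515, 123, 14, 5, 43]
knob [567.9  38.4  52.3   9.7] [169, 152, 23, 20, 350]
knob [ 461.2 -190.1   44.9   38.3] [383, 153, 67, 40, 417]
knob [587.1 100.3  52.2  10. ] [108, 158, 24, 19, 347]
knob [514.5   4.8  52.3   9.6] [221, 186, 21, 20, 306]
knob [515.6  78.   52.1   9.7] [162, 210, 21, 19, 312]
disc top z 14.3 tilt 0.003 1179
disc top z 14.4 tilt 0.011 1242
disc top z 14.3 tilt 0.004 997
disc top z 14.4 tilt 0.004 989
disc top z 14.3 tilt 0.008 879
disc top z 14.4 tilt 0.007 1043
tile top [ 564.6 -307.6   95.4] y [-329.5 -294.1] slope 0.209
tile top [ 515.4 -334.4   96. ] y [-377.4 -290.6] slope 0.108
tile top [ 476.8 -330.8   96.3] y [-373.9 -287.1] slope 0.115
```

View pics/w10.png

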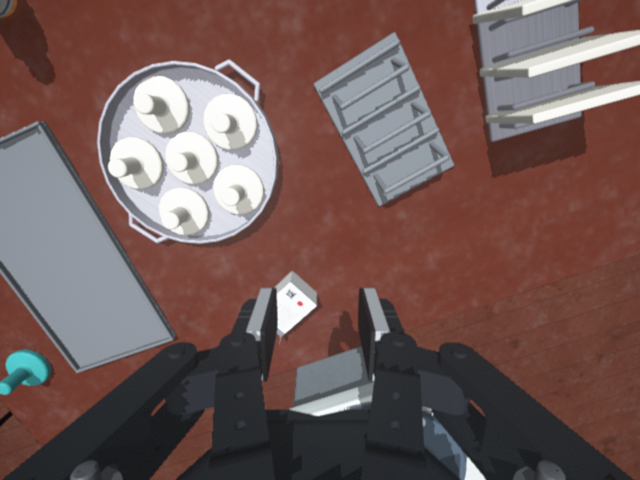

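The picture shows six lids flat in the tin round (190,152), with the tray and stand empty. The rack is at the upper right (540,90), partly cut off, so I check the tiles from above. I turn yaw negative first to stay inside joint 6's range.

Request:
{"api": "drive_tool", "payload": {"deltas": "0 0 0 -.12;0 0 0 -.12;0 0 0 -.12;-.4 -3 .5 -.12;-.4 -3 .5 -.12;-.4 -3 .5 -.12;-.4 -3 .5 0;-.4 -3 0 0;-.4 -3 0 0;-.4 -3 0 0;-.4 -3 0 0;0 0 0 0"}}

```text
time_s: 52.27
tcp_pos: [441.5, -325.7, 297.5]
eef_rot: [-0.004, 0.851, -0.526, -0.004]
ft_force: [-0.3, -0.6, -0.3]
opening: 38.6
gripper_force: 0.0
```

Request:
{"api": "drive_tool", "payload": {"deltas": "0 0 0 0;0 0 0 0;0 0 0 0"}}

```text
time_s: 52.52
tcp_pos: [442.7, -321.3, 299.1]
eef_rot: [-0.004, 0.851, -0.524, -0.003]
ft_force: [0.3, 0.4, 1.1]
opening: 38.5
gripper_force: 0.0
```

```bash
python3 st.py
python3 - <<'E'
from lids import *
im,d,c=look("w11");P=cloud(d,c)
box=(P[...,0]>420)&(P[...,0]<640)&(P[...,1]<-270)&(P[...,1]>-430)&(d>0)
m=box&(P[...,2]>90)&(P[...,2]<110)
n,lab,st,ce=cv2.connectedComponentsWithStats(m.astype(np.uint8))
for i in range(1,n):
    if st[i,4]<60: continue
    q=P[lab==i];z=np.percentile(q[:,2],90);q=q[q[:,2]>z-2];print("tile top",q.mean(0).round(1),"y",np.percentile(q[:,1],[1,99]).round(1),"slope",np.polyfit(q[:,1],q[:,0],1)[0].round(3))
m=box&(P[...,2]>33)&(P[...,2]<42)
n,lab,st,ce=cv2.connectedComponentsWithStats(m.astype(np.uint8))
for i in range(1,n):
    if st[i,4]<100: continue
    q=P[lab==i];print("loop",q.mean(0).round(1),"y",q[:,1].min().round(1),q[:,1].max().round(1))
E
```

```text
52.5167 [ 442.7 -321.3  299.1] [-0.632  0.32   0.243  1.5    0.008 -2.67 ] x [ 0.45  -0.893 -0.01 ] z [-0.001  0.01  -1.   ]
tile top [ 560.7 -352.1   95.6] y [-402.8 -296.7] slope 0.106
tile top [ 513.7 -348.8   96.1] y [-398.7 -292.5] slope 0.109
tile top [ 475.1 -344.1   96.2] y [-395.2 -288.7] slope 0.115
loop [ 582.1 -354.9   38.5] y -394.0 -313.4
loop [ 563.4 -352.7   38.5] y -391.7 -311.4
loop [ 532.7 -349.4   38.5] y -388.7 -308.3
loop [ 512.5 -346.7   38.5] y -386.0 -305.7
loop [ 483.2 -344.3   38.5] y -383.3 -302.8
loop [ 464.5 -341.8   38.6] y -381.3 -300.4
```

```bash
python3 -c "
from cell import job_done
print(job_done())"
```

```text
the job is handed in; nothing more can be done
None
```

The job is handed in at about 53 s of the 208 s: all six lids lie flat in the tin and all three tiles stand in their own rack slots, two leaning up to about 0.16 rad (limit 0.2); a mistimed low move never touched the bottle or logger, and I got no verdict back.

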